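# Stir the ceramic pellets in the finishing bowl and start the machine

### The job

Take the wooden stick out of its stand and stir the ceramic pellets in the finishing bowl with it, keeping its foot down near the bowl's floor, until all of them lie well over a pellet's width from where they started; keep your fingers off the pellets and all pellets in the bowl. Then put the stick back upright in its stand and let go, turn the sunk speed knob on the control box clockwise until its pointer faces the long raised mark, and finally push the start lever over to its far stop. Leave the other things on the bench where they are.

Things in the scene. Friction and masses are not known exactly. Their poses are not given: they have to be found in the camera images.
- bowl_floor (a point): Centre of the inner floor of the fixed, open, black round finishing bowl on a round grey machine 200 mm across; 55 mm above the bench, z up. Bowl 51 mm deep, inner radius 78 mm at the floor, rim radius 87 mm. A fixed hub, radius 18 mm, 45 mm high, stands in the middle. Seven pellets lie round it in one layer, with one gap of about 100 degrees between two of them.
- pellet1: White ceramic cylinder, 24 mm across and 24 mm high, 25 g, loose in the bowl; origin at its centre.
- pellet2: White ceramic ball, 26 mm across, 20 g, loose in the bowl; origin at its centre.
- pellet3: White ceramic cylinder, 24 mm across and 24 mm high, 25 g, loose in the bowl; origin at its centre.
- pellet4: White ceramic ball, 26 mm across, 20 g, loose in the bowl; origin at its centre.
- pellet5: White ceramic cylinder, 24 mm across and 24 mm high, 25 g, loose in the bowl; origin at its centre.
- pellet6: White ceramic ball, 26 mm across, 20 g, loose in the bowl; origin at its centre.
- pellet7: White ceramic cylinder, 24 mm across and 24 mm high, 25 g, loose in the bowl; origin at its centre.
- stick_mid (a point): Round wooden stick, 145 mm long, 70 g, upright in its stand; this point is on its axis, 72.5 mm above the underside of its foot; z along it to the top. From 60 to 145 mm above the underside it is a straight handle 24 mm across; below that a neck 18 mm across, then a foot 28 mm across and 50 mm long.
- stick_foot (a point): Centre of the underside of the stick's foot; z along the stick to the top.
- stick: The stick as a whole; its origin is the centre of the underside of the foot, z along it to the top.
- stand_well (a point): Centre of the floor of the round well in the stick's stand, a fixed dark wooden block 90 x 90 mm, 50 mm high. The well is 36 mm across and 42 mm deep, with a 4 mm chamfer; its floor is 8 mm above the bench. The stick's foot stands flat on it.
- knob_grip (a point): Middle of the black bar grip of the speed knob, on its vertical axis, 44 mm above the bench. The bar is 36 mm long along its x, 14 mm thick along its y, and ends 10 mm above this point; a white line on its top runs from the middle to the pointer, its -x end. It is sunk in a round well 88 mm across in the control box's top; well floor 27 mm below this point, box top 12 mm above it.
- speed_knob (a joint): Angle of the speed knob in rad, growing clockwise seen from above; 0 points to the box's -x, 1.57 to the raised mark. Range 0 to 2.6; it turns easily and stays where it is left.
- mark (a point): The long raised dark mark on top of the control box, 17 x 5 mm, beside the well; the knob's pointer has to face it. Axes as the box's: x from front to back of the box, y from the lever to the knob.
- lever_pivot (a point): Hinge line of the start lever, at 63 mm above the bench, 7 mm above the top of the control box (fixed, 150 mm along its x, 250 mm along its y, 56 mm high). Axes as the box's: the hinge line runs along y; the lever swings towards +x. The knob's axis lies 135 mm to +y of this point.
- lever_tip (a point): Centre of the black crossbar (16 mm thick, 32 mm long along the box's y) at the end of the start lever, 44 mm from the hinge line.
- start_lever (a joint): Angle of the start lever in rad: 0 leaning 0.5 rad to the box's -x (off), 1.0 leaning 0.5 rad to +x, its far stop (on). It takes about 2 N at the tip (more nearer the hinge) and stays where it is left.
- tin: Loose closed round tin, 60 mm across, 45 mm high, not part of the job.
- loupe: Loose black eye loupe, 48 mm across, 40 mm high, not part of the job.
- bench_block: Loose steel bench block, 80 x 80 x 25 mm, not part of the job.
- brush: Loose brush about 170 mm long, lying down, not part of the job.
Not all that is in view belongs to the job. What is shaped like the stick but blue, green or pink is not meant.

How it is judged:
By the outcome, as a careful person would: the job done as asked, in the order asked, and still so for the second after the job is handed in, with the robot touching nothing.
It also fails if it takes over 72 s, if anything falls off the work surface, if the arm or the gripper's body presses on something with over 40 N, if the wrist force passes 120 N, or if a joint passes its speed limit or range.

### The arm

A 6-joint arm with a two-finger parallel gripper is mounted at the origin on the work surface. World frame = base frame: x ahead of the robot, y to its left, z up, the work surface at z = 0. Lengths are in m, angles in rad, forces in N, time in s.
With the tool pointing down it reaches from about 0.3 to 0.775 m from the base axis. Payload 14.6 kg.
Tool frame: the origin (TCP) lies on the centre line of the jaws, within the pads' length; the fingertips stand ctrl.tcp_to_tips ahead of it and the grasp point (between the pads) lies 2 mm behind it (ctrl.tcp_to_tips is the distance from the TCP to the fingertips, in m); z points along the fingers, y is the line along which they close (so a half turn about z gives the same grasp; the last joint's range is limited). The gripper opens to 94 mm and grips with 3 to 60 N. Pads are 16 mm wide; open, the fingers measure 119 mm over their backs; the gripper's body (75 mm by 177 mm) begins 78 mm behind the grasp point.
Start: joints at [-1.412, 0.3, 1.521, -0, 1.321, -0.067], TCP at [0.123, -0.536, 0.222] pointing down, gripper open.
Joint ranges: [-3.03, 3.03], [-0.79, 2.21], [0.23, 2.52], [-1.04, 4.18], [0, 3.07], [-2.55, 2.55]. Speed limits (rad/s): [2.22, 2.22, 2.57, 3.14, 3.14, 3.14].

### API

Orientations are given as [roll, pitch, yaw] about the fixed x, y, z axes, in that order (R = Rz(yaw) Ry(pitch) Rx(roll)).
In Python, from station import telemetry, viewer, hand_in, ctrl gives the robot as it stands.
- The arm moves only by the tool step_arm, never from a script. Its argument "plan" is a list of rows, each an object of numbers: "dx", "dy", "dz": the shift along the tool's x, y, z scaled (see below); "rx", "ry", "rz": the turn, a rotation vector about the tool's x, y, z scaled (see below); "claw": the closure, from 0 (fully open) to 1 (shut). In form: [{"dx": .., "dy": .., "dz": .., "rx": .., "ry": .., "rz": .., "claw": ..}, ...]. A call has 1 to 10 rows; each row shifts and turns the commanded pose from where the row before left it, along the tool's axes as they then stand; what a row does not reach is not made up. The controller multiplies each number of a shift by 0.1 m and each number of a turn by 90 degrees. A row lasts 1/10 s, in which the tool goes at most 50 mm and 8.59 degrees, less where a joint would pass 70% of its speed; a pose out of reach is approached as far as the arm can. A call with a number of a shift or a turn outside -1 to 1 is refused whole. A call with a gripper value outside its range is refused whole. The fingers move at their own pace and stop on an object; "grip_force" is the grip in N (left out, the last holds). Time passes only in rows, so rows that do not move let the fingers close. It gives the time, the measured TCP pose, the force, the opening and the grip force at its end, in the units of the state.
- telemetry.get_obs(): the state, without advancing time (a new reading comes with each control period).
- viewer.camera(name): name is "scene" or "top" or "wrist"; returns a dict with "img" (400x640x3 uint8, red, green, blue), "z_map" (400x640 float32, m along the optical axis (not along the pixel's ray), 0 where there is no reading), "fx", "fy", "cx", "cy" (pixels), "R" (3x3) and "t" (3): a world point X has camera coordinates R X + t; the wrist camera has in their place "tool_from_camera" (4x4, takes a point from camera to tool coordinates, whose origin is the TCP and whose axes are the flange's). Camera axes: x right, y down, z forward; pixel columns grow to the right and rows downward; lengths in m; the calibration is good to about 2 mm. A picture is of the moment at which its call begins: read the wrist's pose just before it.
- hand_in(): hands the job in; it is judged then, once.
Trained networks look in a picture, given as the dict that the camera call returned (one of the last four; its "shot" number tells which), for a name from the list of things; names that differ only in an ending like _2 or _b are one class to them, and where a whole thing is asked for, a point or a joint stands for the part that bears it (a point fixed in the world has none). Each returns a list of dicts, best first, with "score" (0 to 1); they miss things now and then, are a little off and sometimes report something else, mostly with a low value. They report only what shows in the picture. A call takes as long as a camera call. They do not tell look-alikes from the thing itself.
- viewer.recognise(target, picture): "rect" ([left, top, right, bottom] in pixels, round what is visible of it).
The state is a dict: "time_s": time; "qpos": joint angles; "joint_vel": joint speeds; "tau": joint torques, N m; "ee_pos": TCP position; "eef_rot": TCP orientation; "force": force on the tool from outside, world axes, zero at the start; "moment": the same for the moment, N m; "grip_width": finger opening in m; "grip_force": force on a finger pad.
Only numpy, scipy, OpenCV 4.12 (cv2) and the standard library are available. Lean on these libraries where they do the work, as an engineer would, in place of code of your own. Each camera call takes 0.05 s, during which the arm holds its last target. There are 200 camera calls.

## Working session

There is one attempt and no reset: what is moved stays moved. The work goes in short steps, Python scripts to look and compute and a tool call to move; the robot and the scene stay as the last step left them, time stands still between calls to the robot, and variables do not carry over. Pictures are saved under pics/ and viewed, at most 12 in all, crops included, and the job is handed in when it is done.

Besides the shell and the picture viewer there is one more tool, called as name(argument=value, ...) on one line, values as JSON. step_arm: Moves the arm, as the interface text tells. Shifts and turns lie within -1 to 1; 1 stands for 0.1 m of shift or 90 degrees of turn. Its arguments: {"type":"object","properties":{"plan":{"type":"array"},"grip_force":{"type":"number"}},"required":["plan"]}

```bash
mkdir -p pics; ls; python3 - <<'E'
from station import telemetry, viewer, ctrl
import cv2,numpy as np
o=telemetry.get_obs();print(o['time_s'],o['ee_pos'],o['eef_rot'],o['grip_width'],ctrl.tcp_to_tips)
for n in ['top','scene']:
    p=viewer.camera(n);cv2.imwrite(f'pics/{n}0.png',p['img'][:,:,::-1]);np.savez(f'{n}0.npz',**{k:v for k,v in p.items()})
    for t in ['bowl_floor','pellet1','pellet2','stick','knob_grip','mark','lever_tip','stand_well','tin','loupe','bench_block','brush']:
        print(n,t,[(np.round(d['rect']).astype(int).tolist(),round(d['score'],2)) for d in viewer.recognise(t,p)][:8])
E
```

```text
pics
0.0 [ 0.12310206 -0.53578789  0.22187411] [-3.14040099e+00 -6.99776869e-05  2.25804300e-01] 0.09356895053336865 0.017
top bowl_floor [([296, 178, 361, 244], 0.81), ([271, 252, 293, 275], 0.25)]
top pellet1 [([339, 211, 347, 213], 0.63), ([336, 219, 348, 229], 0.54), ([326, 187, 334, 199], 0.51), ([327, 223, 337, 230], 0.4), ([336, 194, 348, 204], 0.37)]
top pellet2 [([339, 211, 347, 213], 0.63), ([336, 219, 348, 229], 0.54), ([326, 187, 334, 199], 0.51), ([327, 223, 337, 230], 0.4), ([336, 194, 348, 204], 0.37)]
top stick [([146, 213, 174, 223], 0.78), ([190, 215, 212, 223], 0.72), ([191, 171, 214, 190], 0.68), ([205, 245, 228, 262], 0.55)]
top knob_grip [([408, 200, 420, 212], 0.54)]
top mark [([383, 173, 484, 243], 0.74)]
top lever_tip [([463, 210, 476, 221], 0.46)]
top stand_well [([186, 196, 230, 238], 0.75), ([188, 215, 212, 226], 0.32)]
top tin [([272, 254, 291, 274], 0.8), ([229, 125, 268, 178], 0.4), ([365, 125, 397, 156], 0.39)]
top loupe [([271, 253, 293, 277], 0.61), ([359, 250, 379, 265], 0.53), ([191, 213, 214, 225], 0.46)]
top bench_block [([364, 124, 394, 155], 0.
[... 330 characters left out ...]
), ([295, 206, 305, 213], 0.38)]
scene stick [([409, 105, 423, 148], 0.9), ([357, 113, 366, 153], 0.87), ([238, 251, 256, 270], 0.72), ([162, 227, 288, 327], 0.56), ([390, 120, 402, 153], 0.5)]
scene knob_grip [([242, 251, 257, 272], 0.7), ([280, 172, 353, 249], 0.31), ([328, 190, 336, 201], 0.21)]
scene mark [([163, 228, 286, 330], 0.65), ([180, 260, 197, 284], 0.41)]
scene lever_tip [([176, 263, 197, 284], 0.63)]
scene stand_well [([371, 140, 416, 174], 0.6)]
scene tin [([303, 158, 326, 170], 0.5)]
scene loupe [([245, 197, 260, 222], 0.84), ([163, 223, 286, 334], 0.56)]
scene bench_block [([306, 273, 350, 317], 0.97), ([304, 158, 325, 170], 0.67)]
scene brush [([399, 184, 429, 230], 0.74)]
```

```bash
python3 - <<'E'
import cv2,numpy as np
for n,(a,b,c,d) in {'top':(130,110,500,290),'scene':(150,90,450,340)}.items():
    i=cv2.imread(f'pics/{n}0.png')[b:d,a:c]; s=800/(c-a) if n=='top' else 2.4
    cv2.imwrite(f'pics/{n}0c.png',cv2.resize(i,None,fx=s,fy=s,interpolation=cv2.INTER_CUBIC)); print(n,s)
    p=np.load(f'{n}0.npz'); print(p['fx'],p['cx'],p['cy'],p['R'],p['t'], -p['R'].T@p['t'])
E
```

```text
top 2.1621621621621623
394.58565731499493 321.2043130576317 198.67436057776587 [[-0.02302503 -0.99972292  0.00489139]
 [-0.99796721  0.02269322 -0.05955221]
 [ 0.05942471 -0.00625264 -0.99821321]] [0.06403191 0.57570493 1.10638532] [0.51026236 0.0578674  1.13837973]
scene 2.4
430.2150832721882 322.0824937134707 198.57453182380982 [[ 0.6979056   0.71606142 -0.01355762]
 [ 0.5006269  -0.50129573 -0.7057445 ]
 [-0.51215278  0.48575573 -0.70833671]] [-0.41707556 -0.19967042  1.45177312] [ 1.1345694  -0.50664932  0.88177335]
```

View pics/top0c.png

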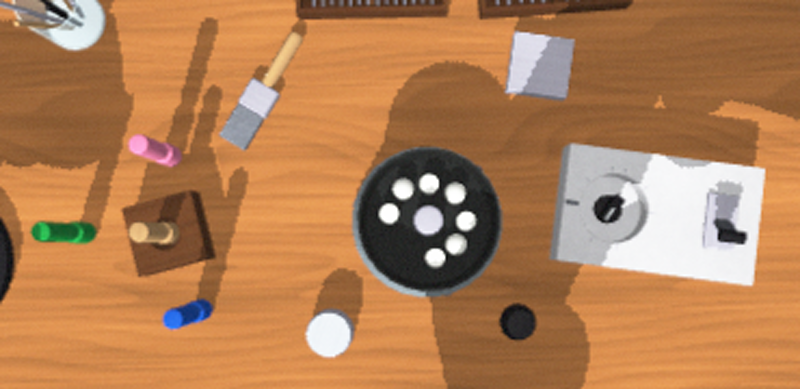

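View pics/scene0c.png

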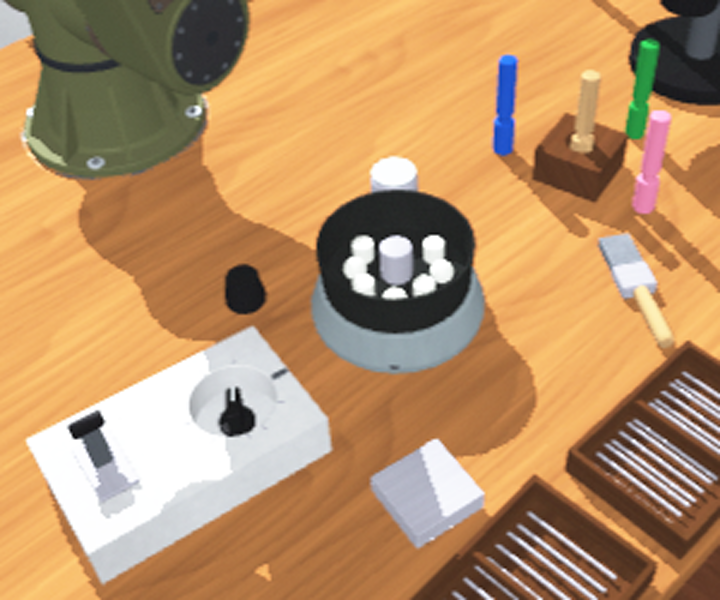

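The wooden stick stands in the block at top-crop (150,232), full image (199,217). Look-alikes are blue (187,313), green (62,232) and pink (155,150), all in crop pixels, and none of them is in a stand. The bowl is at (428,220), the knob at (610,207), the mark to its left at (572,202), and the lever crossbar at (730,232).

```bash
cat > h.py <<'E'
import numpy as np,cv2
from scipy.spatial.transform import Rotation as Ro
def cloud(p,obs=None):
    z=p['z_map'];v,u=np.mgrid[:z.shape[0],:z.shape[1]]
    P=np.stack([(u-p['cx'])/p['fx']*z,(v-p['cy'])/p['fy']*z,z],-1)
    if obs is None: W=(P-p['t'])@p['R']
    else:
        T=p['tool_from_camera'];W=(P@T[:3,:3].T+T[:3,3])@Ro.from_euler('xyz',obs['eef_rot']).as_matrix().T+obs['ee_pos']
    W[z==0]=np.nan;return W
def circ(xy):
    A=np.c_[2*xy,np.ones(len(xy))];s=np.linalg.lstsq(A,(xy**2).sum(1),rcond=None)[0]
    return s[:2],np.sqrt(s[2]+s[:2]@s[:2])
E
python3 - <<'E'
from h import *
C=[]
for n in ['top','scene']:
    p=dict(np.load(n+'0.npz'));W=cloud(p);C.append(W)
T,S=C
def reg(W,x0,x1,y0,y1,z0,z1):
    a=W.reshape(-1,3);m=(a[:,0]>x0)&(a[:,0]<x1)&(a[:,1]>y0)&(a[:,1]<y1)&(a[:,2]>z0)&(a[:,2]<z1);return a[m]
for nm,px in dict(stick=(199,217),hub=(328,212),knob=(412,206),mark=(394,203),lever=(468,216),tin=(282,264),loupe=(369,258),block=(380,140),bench=(250,220)).items(): print(nm,T[px[1],px[0]].round(3))
for n,W in zip('TS',C):
    s=T[217,199]
    a=reg(W,s[0]-.06,s[0]+.06,s[1]-.06,s[1]+.06,.075,.2); print(n,'stick',len(a),a.min(0),a.max(0),np.median(a,0))
    a=reg(W,s[0]-.06,s[0]+.06,s[1]-.06,s[1]+.06,.146,.16); print(n,'sticktop',len(a),a.mean(0),a.min(0),a.max(0))
    a=reg(W,s[0]-.08,s[0]+.08,s[1]-.08,s[1]+.08,.044,.055); print(n,'stand',len(a),cv2.minAreaRect(a[:,:2].astype('f')*1000))
    h=T[212,328]
    a=reg(W,h[0]-.03,h[0]+.03,h[1]-.03,h[1]+.03,.094,.105); print(n,'hub',len(a),a.mean(0),circ(a[:,:2]), (a.min(0)+a.max(0))/2)
    a=reg(W,h[0]-.12,h[0]+.12,h[1]-.12,h[1]+.12,.1015,.112); a=a[np.hypot(*(a[:,:2]-h[:2]).T)>.06];print(n,'rim',len(a),circ(a[:,:2]))
    k=T[206,412]
    a=reg(W,k[0]-.15,k[0]+.15,k[1]-.25,k[1]+.12,.050,.061); print(n,'box',len(a),cv2.minAreaRect(a[:,:2].astype('f')*1000))
    a=reg(W,k[0]-.15,k[0]+.15,k[1]-.25,k[1]+.12,.085,.13); print(n,'levertip',len(a),a.mean(0),a.min(0),a.max(0))
    a=reg(W,k[0]-.03,k[0]+.03,k[1]-.03,k[1]+.03,.046,.0565); print(n,'knob',len(a),a.mean(0),cv2.minAreaRect(a[:,:2].astype('f')*1000))
E
```

```text
stick [0.53  0.358 0.149]
hub [0.537 0.034 0.098]
knob [ 0.549 -0.198  0.056]
mark [ 0.558 -0.148  0.059]
lever [ 0.518 -0.331  0.109]
tin [0.398 0.163 0.041]
loupe [ 0.408 -0.077  0.039]
block [ 0.741 -0.121  0.023]
bench [0.521 0.257 0.001]
T stick 147 [0.52035946 0.35741583 0.07649348] [0.54317434 0.3801746  0.1572835 ] [0.53057861 0.3626551  0.14823083]
T sticktop 76 [0.53114386 0.36855491 0.15292892] [0.52035946 0.35843526 0.14639063] [0.54295077 0.3801746  0.1572835 ]
T stand 877 ((530.7815551757812, 369.95721435546875), (90.38265228271484, 92.07611846923828), 13.281720161437988)
T hub 138 [0.53885907 0.03408916 0.10018783] (array([0.53890721, 0.03409573]), np.float64(0.012393294270419582)) [0.53918336 0.03416195 0.09944058]
T rim 341 (array([0.53891491, 0.03409099]), np.float64(0.08424112937189102))
T box 3910 ((540.6673583984375, -262.6459655761719), (252.10231018066406, 150.13401794433594), 81.25887298583984)
T levertip 89 [ 0.51141328 -0.33183878  0.10642137] [ 0.50150638 -0.34991539  0.08630592] [ 0.52330199 -0.31585528  0.11565844]
T knob 66 [ 0.54907332 -0.20099383  0.05
[... 370 characters left out ...]
349609375, 367.9043273925781), (91.71101379394531, 94.072265625), 13.077221870422363)
S hub 114 [0.54080181 0.03113966 0.09877616] (array([0.53974317, 0.03191148]), np.float64(0.012849100026908426)) [0.53896315 0.03206601 0.09851202]
S rim 343 (array([0.53950673, 0.03239959]), np.float64(0.08434473865627591))
S box 4579 ((540.1851196289062, -263.1387939453125), (250.31166076660156, 154.7635498046875), 81.278564453125)
S levertip 166 [ 0.51522079 -0.33550875  0.10213086] [ 0.50061346 -0.35099625  0.08506008] [ 0.52596263 -0.31985338  0.11229408]
S knob 82 [ 0.54971851 -0.20188341  0.05273652] ((540.2904663085938, -193.9040985107422), (14.550604820251465, 64.30400085449219), 47.46974563598633)
```

step_arm(plan=[{"dx":0.3,"dy":-0.25,"rz":0.0719},{"dx":0.33,"dy":-0.2,"rz":0.0719},{"dx":0.33,"dy":-0.23,"dz":-0.1},{"dx":0.33,"dy":-0.23,"dz":-0.1},{"dx":0.33,"dy":-0.23,"dz":-0.1},{"dx":0.33,"dy":-0.23},{"dx":0.33,"dy":-0.23},{"dx":0.33,"dy":-0.23},{"dx":0.33,"dy":-0.23},{"dx":0.33,"dy":-0.23}])

```text
$.plan[0]: bad value
```

```bash
python3 - <<'E'
from h import *
from station import telemetry, viewer
p=dict(np.load('top0.npz'));W=cloud(p);i=p['img'].astype(int)
c=np.array([.539,.0335])
m=(i.min(2)>150)&(W[...,2]>.066)&(W[...,2]<.092)
r=np.hypot(W[...,0]-c[0],W[...,1]-c[1]);m&=(r<.08)&(r>.02)
n,l,s,ce=cv2.connectedComponentsWithStats(m.astype('u1'))
for k in range(1,n):
    a=W[l==k][:,:2].mean(0)-c
    print(s[k,4],ce[k].round(1),(a+c).round(4),'r',np.hypot(*a).round(4),'ang',np.degrees(np.arctan2(a[1],a[0])).round(0))
o=telemetry.get_obs();q=viewer.camera('wrist');cv2.imwrite('pics/w1.png',q['img'][:,:,::-1]);np.savez('w1.npz',**q,ee_pos=o['ee_pos'],eef_rot=o['eef_rot'])
print(o['time_s'],o['ee_pos'],o['eef_rot'],q['tool_from_camera'].round(3),q['fx'],q['cx'],q['cy'])
E
```

```text
56 [328.3 194.3] [0.5847 0.0318] r 0.0458 ang -2.0
66 [316.1 196.9] [0.5786 0.0648] r 0.0505 ang 38.0
67 [340.2 198.7] [0.5722 0.    ] r 0.0471 ang -45.0
61 [309.8 208.1] [0.5487 0.0825] r 0.0499 ang 79.0
55 [345.3 211.4] [ 0.5375 -0.0127] r 0.0462 ang -92.0
65 [340.6 222.4] [5.084e-01 5.000e-04] r 0.045 ang -133.0
59 [331.1 228.5] [0.4927 0.0267] r 0.0468 ang -172.0
1.3 [ 0.12313057 -0.53605249  0.22246704] [3.14153373e+00 2.56353223e-05 2.25785706e-01] [[ 0.001 -0.966 -0.259  0.075]
 [ 1.     0.001  0.001 -0.   ]
 [-0.001 -0.259  0.966 -0.162]
 [ 0.     0.     0.     1.   ]] 295.2436349441258 318.6829864148804 199.2000974146204
```

View pics/w1.png

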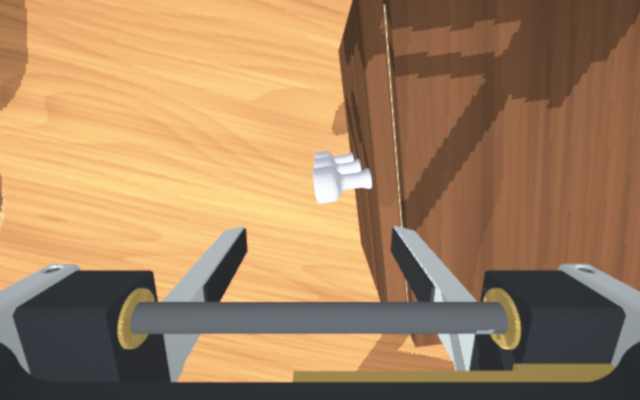

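The plan was refused because every row needs all its keys. The wrist view shows only bare bench and a dark drawer box, nothing needed for the job. The bowl gap is centred at about 133°, with pellets at r≈47 mm.

step_arm(plan=[{"dx":0.3,"dy":-0.25,"dz":0,"rx":0,"ry":0,"rz":0.0719,"claw":0},{"dx":0.33,"dy":-0.2,"dz":0,"rx":0,"ry":0,"rz":0.0719,"claw":0},{"dx":0.33,"dy":-0.23,"dz":-0.1,"rx":0,"ry":0,"rz":0,"claw":0},{"dx":0.33,"dy":-0.23,"dz":-0.1,"rx":0,"ry":0,"rz":0,"claw":0},{"dx":0.33,"dy":-0.23,"dz":-0.1,"rx":0,"ry":0,"rz":0,"claw":0},{"dx":0.33,"dy":-0.23,"dz":0,"rx":0,"ry":0,"rz":0,"claw":0},{"dx":0.33,"dy":-0.23,"dz":0,"rx":0,"ry":0,"rz":0,"claw":0},{"dx":0.33,"dy":-0.23,"dz":0,"rx":0,"ry":0,"rz":0,"claw":0},{"dx":0.33,"dy":-0.23,"dz":0,"rx":0,"ry":0,"rz":0,"claw":0},{"dx":0.33,"dy":-0.23,"dz":0,"rx":0,"ry":0,"rz":0,"claw":0}])

```text
time_s: 2.35
ee_pos: [0.4426, -0.2962, 0.2526]
eef_rot: [3.141, -0.0, -0.0]
force: [-0.2, -0.2, -0.3]
grip_width: 0.0943
grip_force: 0.0
```

```bash
python3 - <<'E'
from h import *
from station import telemetry, viewer
o=telemetry.get_obs();q=viewer.camera('wrist');cv2.imwrite('pics/w2.png',q['img'][:,:,::-1]);np.savez('w2.npz',**q,ee_pos=o['ee_pos'],eef_rot=o['eef_rot'])
E
```

```text
(no output)
```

View pics/w2.png

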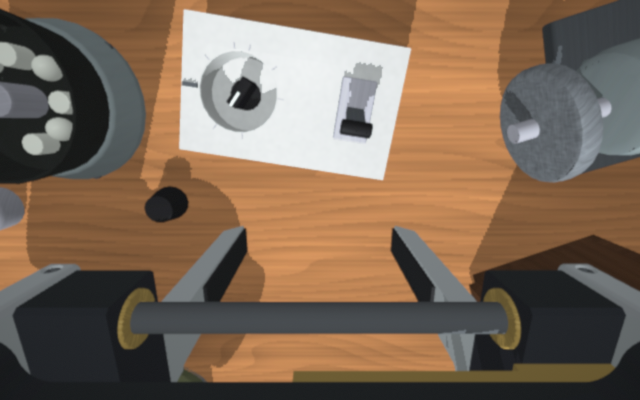

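step_arm(plan=[{"dx":0,"dy":-0.35,"dz":0,"rx":0,"ry":0,"rz":0,"claw":0},{"dx":0,"dy":-0.4,"dz":0,"rx":0,"ry":0,"rz":0,"claw":0},{"dx":0,"dy":-0.4,"dz":0,"rx":0,"ry":0,"rz":0,"claw":0},{"dx":0,"dy":-0.4,"dz":0,"rx":0,"ry":0,"rz":0,"claw":0},{"dx":0,"dy":-0.4,"dz":0,"rx":0,"ry":0,"rz":0,"claw":0},{"dx":0,"dy":-0.4,"dz":0,"rx":0,"ry":0,"rz":0,"claw":0},{"dx":0,"dy":-0.4,"dz":0,"rx":0,"ry":0,"rz":0,"claw":0},{"dx":0,"dy":-0.4,"dz":0,"rx":0,"ry":0,"rz":0,"claw":0},{"dx":0,"dy":-0.4,"dz":0,"rx":0,"ry":0,"rz":0,"claw":0},{"dx":0,"dy":-0.4,"dz":0,"rx":0,"ry":0,"rz":0,"claw":0}])

```text
time_s: 3.4
ee_pos: [0.4411, 0.0992, 0.2527]
eef_rot: [-3.142, -0.001, -0.0]
force: [0.1, 0.0, -0.5]
grip_width: 0.0941
grip_force: 0.0
```

step_arm(plan=[{"dx":0,"dy":-0.4,"dz":0,"rx":0,"ry":0,"rz":0,"claw":0},{"dx":0,"dy":-0.4,"dz":0,"rx":0,"ry":0,"rz":0,"claw":0},{"dx":0,"dy":-0.4,"dz":0,"rx":0,"ry":0,"rz":0,"claw":0},{"dx":0,"dy":-0.4,"dz":0,"rx":0,"ry":0,"rz":0,"claw":0},{"dx":0,"dy":-0.4,"dz":0,"rx":0,"ry":0,"rz":0,"claw":0},{"dx":0,"dy":-0.4,"dz":0,"rx":0,"ry":0,"rz":0,"claw":0},{"dx":0,"dy":-0.3,"dz":0,"rx":0,"ry":0,"rz":0,"claw":0},{"dx":0,"dy":0,"dz":0,"rx":0,"ry":0,"rz":0,"claw":0}])

```text
time_s: 4.2
ee_pos: [0.4407, 0.3703, 0.2518]
eef_rot: [3.141, 0.001, 0.003]
force: [-0.4, -0.6, -0.3]
grip_width: 0.0938
grip_force: 0.0
```

```bash
python3 - <<'E'
from h import *
from station import telemetry, viewer
o=telemetry.get_obs();q=viewer.camera('wrist');cv2.imwrite('pics/w3.png',q['img'][:,:,::-1]);np.savez('w3.npz',**q,ee_pos=o['ee_pos'],eef_rot=o['eef_rot'])
print(o['time_s'],o['ee_pos'],o['eef_rot'])
W=cloud(q,o).reshape(-1,3)
def reg(x0,x1,y0,y1,z0,z1):
    a=W;return a[(a[:,0]>x0)&(a[:,0]<x1)&(a[:,1]>y0)&(a[:,1]<y1)&(a[:,2]>z0)&(a[:,2]<z1)]
a=reg(.49,.57,.33,.41,.149,.16);print('top',len(a),a.mean(0),a.min(0),a.max(0),circ(a[:,:2]))
h=cv2.minEnclosingCircle(a[:,:2].astype('f')*1000);print(h)
a=reg(.46,.60,.3,.44,.044,.055);print('stand',len(a),cv2.minAreaRect(a[:,:2].astype('f')*1000),np.median(a[:,2]))
E
```

```text
4.2 [0.44070971 0.37031748 0.25175523] [3.14149229e+00 7.33673037e-04 2.85013599e-03]
top 631 [0.53044796 0.36966352 0.15294411] [0.51899676 0.35831334 0.14925182] [0.54178753 0.38125856 0.15534033] (array([0.53040951, 0.36966504]), np.float64(0.008237859477159914))
((530.5813598632812, 369.74285888671875), 11.864612579345703)
stand 5262 ((529.7718505859375, 369.3320617675781), (90.19135284423828, 90.06312561035156), 13.716109275817871) 0.05027584562460216
```

View pics/w3.png

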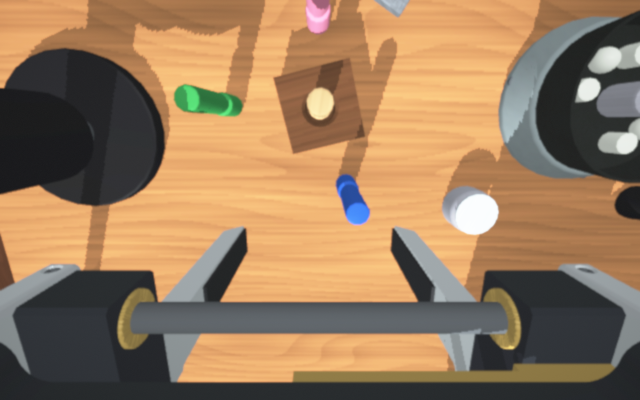

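Confirmed: the wooden stick at pixel (320,103) sits in the dark stand, apart from green (208,101), blue (352,200) and pink (318,12). Next I check how much room the fingers have around it.

```bash
python3 - <<'E'
from h import *
q=dict(np.load('w3.npz'));I=q['img'].reshape(-1,3).astype(int)
W=cloud(q,q).reshape(-1,3)
c=np.array([.5305,.3697])
m=(W[:,2]>.08)&(np.hypot(*(W[:,:2]-c).T)>.02)&(W[:,0]>.4)&(W[:,0]<.75)&(W[:,1]>.25)&(W[:,1]<.62)
A=(W[m]-np.r_[c,0])
g=np.unique((A/.02).round().astype(int),axis=0)
d={}
for x,y,z in g: d[(x*2,y*2)]=max(d.get((x*2,y*2),0),z*2)
print(d)
# knob pointer
q=dict(np.load('w2.npz'));W=cloud(q,q);im=q['img'].astype(int)
p0=np.array([.5494,-.2015])
r=np.hypot(W[...,0]-p0[0],W[...,1]-p0[1])
m=(r<.026)&(W[...,2]>.045)&(W[...,2]<.06)
b=m&(im.max(2)<70);w=m&(im.min(2)>170)
print(b.sum(),w.sum(),W[b].mean(0),W[w].mean(0),cv2.minAreaRect(W[b|w][:,:2].astype('f')*1000))
box=(W[...,2]>.052)&(W[...,2]<.0605)&(W[...,0]>.4)&(W[...,1]<-.1)&(W[...,1]>-.42)&(W[...,0]<.68)&(im.min(2)>60)
print('box',cv2.minAreaRect(W[box][:,:2].astype('f')*1000))
wl=(r<.05)&(W[...,2]<.04)
for v in range(60,135,3): print(''.join('#' if b[v,u] else 'w' if w[v,u] else 'o' if W[v,u,2]<.04 else '.' for u in range(190,285)))
L=(W[...,2]>.085)&(W[...,2]<.13)&(W[...,1]<-.28)&(W[...,1]>-.4)&(W[...,0]>.45);print('lever',W[L].mean(0),W[L].min(0),W[L].max(0))
E
```

```text
{(np.int64(-12), np.int64(-4)): np.int64(14), (np.int64(-12), np.int64(-2)): np.int64(14), (np.int64(-10), np.int64(-4)): np.int64(34), (np.int64(-10), np.int64(-2)): np.int64(14), (np.int64(-10), np.int64(4)): np.int64(34), (np.int64(-10), np.int64(6)): np.int64(34), (np.int64(-8), np.int64(-8)): np.int64(36), (np.int64(-8), np.int64(-6)): np.int64(36), (np.int64(-8), np.int64(-4)): np.int64(36), (np.int64(-8), np.int64(-2)): np.int64(36), (np.int64(-8), np.int64(0)): np.int64(36), (np.int64(-8), np.int64(4)): np.int64(36), (np.int64(-8), np.int64(6)): np.int64(36), (np.int64(-8), np.int64(8)): np.int64(36), (np.int64(-6), np.int64(-8)): np.int64(36), (np.int64(-6), np.int64(-6)): np.int64(38), (np.int64(-6), np.int64(-4)): np.int64(38), (np.int64(-6), np.int64(-2)): np.int64(38), (np.int64(-6), np.int64(0)): np.int64(38), (np.int64(-6), np.int64(2)): np.int64(38), (np.int64(-6), np.int64(4)): np.int64(38), (np.int64(-6), np.int64(6)): np.int64(38), (np.int64(-6), np.int64(8)): np.int64(36), (np.int64(-6), np.int64(22)): np.int64(22), (np.int64(-6), np.int64(24)): np.int64(20), (np.
[... 2624 characters left out ...]
....
.........................oooooooooooooooooooooooooooooooooooooooooooooooooooooo................
............................ooooooooooooooooooooooooooooooooooooooooooooooooo..................
................................oooooooooooooooooooooooooooooooooooooooooo.....................
....................................ooooooooooooooooooooooooooooooooo..........................
...........................................ooooooooooooooooooooo...............................
...............................................................................................
lever [ 0.51075257 -0.3339346   0.10630045] [ 0.49969738 -0.35039631  0.08528008] [ 0.52286665 -0.31789019  0.11229192]
```

step_arm(plan=[{"dx":0.3,"dy":0,"dz":0,"rx":0,"ry":0,"rz":0,"claw":0.35},{"dx":0.3,"dy":0,"dz":0,"rx":0,"ry":0,"rz":0,"claw":0.35},{"dx":0.298,"dy":0.006,"dz":0,"rx":0,"ry":0,"rz":0,"claw":0.35},{"dx":0,"dy":0,"dz":0,"rx":0,"ry":0,"rz":0,"claw":0.35},{"dx":0,"dy":0,"dz":0,"rx":0,"ry":0,"rz":0,"claw":0.35}])

```text
time_s: 4.75
ee_pos: [0.5314, 0.3659, 0.2521]
eef_rot: [3.141, 0.001, -0.002]
force: [0.1, 0.7, -1.1]
grip_width: 0.0616
grip_force: 0.0
```

```bash
python3 - <<'E'
from station import telemetry, viewer
for k in range(3):
    o=telemetry.get_obs();print(o['time_s'],o['ee_pos'],o['eef_rot'],o['grip_width']); viewer.camera('wrist')
E
```

```text
4.75 [0.53141815 0.36594689 0.2521091 ] [ 3.14122733e+00  6.37826148e-04 -1.51638769e-03] 0.0616092500303852
4.8 [0.53091626 0.36631389 0.25247666] [ 3.14146279e+00  2.87080169e-04 -7.44348087e-04] 0.06106428626665189
4.85 [0.53067296 0.36660043 0.25275377] [-3.14149264e+00 -3.06732038e-05 -2.41115293e-04] 0.061386433882471086
```

step_arm(plan=[{"dx":0,"dy":-0.025,"dz":0.3,"rx":0,"ry":0,"rz":0,"claw":0.35},{"dx":0,"dy":0,"dz":0.35,"rx":0,"ry":0,"rz":0,"claw":0.35},{"dx":0,"dy":0,"dz":0.35,"rx":0,"ry":0,"rz":0,"claw":0.35},{"dx":0,"dy":0,"dz":0.25,"rx":0,"ry":0,"rz":0,"claw":0.35},{"dx":0,"dy":0,"dz":0.17,"rx":0,"ry":0,"rz":0,"claw":0.35},{"dx":0,"dy":0,"dz":0,"rx":0,"ry":0,"rz":0,"claw":0.35},{"dx":0,"dy":0,"dz":0,"rx":0,"ry":0,"rz":0,"claw":0.35},{"dx":0,"dy":0,"dz":0,"rx":0,"ry":0,"rz":0,"claw":0.35}])

```text
time_s: 5.7
ee_pos: [0.5315, 0.3699, 0.1122]
eef_rot: [-3.14, -0.002, 0.0]
force: [0.6, 0.2, -0.6]
grip_width: 0.061
grip_force: 0.0
```

step_arm(plan=[{"dx":0,"dy":0,"dz":0,"rx":0,"ry":0,"rz":0,"claw":1},{"dx":0,"dy":0,"dz":0,"rx":0,"ry":0,"rz":0,"claw":1},{"dx":0,"dy":0,"dz":0,"rx":0,"ry":0,"rz":0,"claw":1},{"dx":0,"dy":0,"dz":0,"rx":0,"ry":0,"rz":0,"claw":1},{"dx":0,"dy":0,"dz":0,"rx":0,"ry":0,"rz":0,"claw":1},{"dx":0,"dy":0,"dz":0,"rx":0,"ry":0,"rz":0,"claw":1}], grip_force=45)

```text
time_s: 6.3
ee_pos: [0.5312, 0.3695, 0.1105]
eef_rot: [-3.142, 0.0, -0.0]
force: [-0.3, 0.0, 0.5]
grip_width: 0.0237
grip_force: 45.0
```

step_arm(plan=[{"dx":0,"dy":0,"dz":-0.2,"rx":0,"ry":0,"rz":0,"claw":1},{"dx":0,"dy":0,"dz":-0.3,"rx":0,"ry":0,"rz":0,"claw":1},{"dx":0,"dy":0,"dz":-0.35,"rx":0,"ry":0,"rz":0,"claw":1},{"dx":0,"dy":0,"dz":-0.35,"rx":0,"ry":0,"rz":0,"claw":1},{"dx":0,"dy":0,"dz":-0.25,"rx":0,"ry":0,"rz":0,"claw":1},{"dx":0,"dy":0.2,"dz":0,"rx":0,"ry":0,"rz":0,"claw":1},{"dx":-0.045,"dy":0.35,"dz":0,"rx":0,"ry":0,"rz":0,"claw":1},{"dx":-0.05,"dy":0.4,"dz":0,"rx":0,"ry":0,"rz":0,"claw":1},{"dx":-0.05,"dy":0.4,"dz":0,"rx":0,"ry":0,"rz":0,"claw":1},{"dx":-0.05,"dy":0.4,"dz":0,"rx":0,"ry":0,"rz":0,"claw":1}])

```text
time_s: 7.3
ee_pos: [0.5111, 0.193, 0.2554]
eef_rot: [3.142, 0.0, 0.0]
force: [0.9, 0.3, -0.8]
grip_width: 0.0236
grip_force: 45.0
```

step_arm(plan=[{"dx":-0.05,"dy":0.4,"dz":0,"rx":0,"ry":0,"rz":0,"claw":1},{"dx":0,"dy":0.4,"dz":0,"rx":0,"ry":0,"rz":0,"claw":1},{"dx":0,"dy":0.3,"dz":0,"rx":0,"ry":0,"rz":0,"claw":1},{"dx":0,"dy":0.17,"dz":0,"rx":0,"ry":0,"rz":0,"claw":1},{"dx":0,"dy":0,"dz":0,"rx":0,"ry":0,"rz":0,"claw":1},{"dx":0,"dy":0,"dz":0,"rx":0,"ry":0,"rz":0,"claw":1},{"dx":0,"dy":0,"dz":0,"rx":0,"ry":0,"rz":0,"claw":1}])

```text
time_s: 8.0
ee_pos: [0.5066, 0.0683, 0.2554]
eef_rot: [-3.141, 0.0, 0.001]
force: [-0.3, 0.3, -0.2]
grip_width: 0.0234
grip_force: 45.0
```

```bash
python3 - <<'E'
from h import *
from station import telemetry, viewer
o=telemetry.get_obs();q=viewer.camera('wrist');s=viewer.camera('scene');t=viewer.camera('top');print(o['ee_pos'],o['time_s'])
cv2.imwrite('pics/w4.png',np.hstack([cv2.resize(s['img'][90:300,220:460],(400,350)),cv2.resize(q['img'],(400,350))])[:,:,::-1])
c=o['ee_pos']
for n,W in (('s',cloud(s)),('t',cloud(t))):
    for a,b in((.15,.17),(.17,.2),(.2,.21)):
        m=(abs(W[...,2]-(a+b)/2)<(b-a)/2)&(np.hypot(W[...,0]-c[0],W[...,1]-c[1])<.022)
        print(n,a,m.sum(),W[m].mean(0) if m.any() else '',W[m].min(0) if m.any() else '')
E
```

```text
[0.50663566 0.06833076 0.25539457] 8.0
s 0.15 46 [0.51414063 0.06054683 0.16216241] [0.50139744 0.05350449 0.15195085]
s 0.17 103 [0.51342    0.06140701 0.18579906] [0.4951947  0.05346766 0.17025256]
s 0.2 40 [0.51093509 0.06416503 0.20327694] [0.49362109 0.05497395 0.20012886]
t 0.15 0  
t 0.17 0  
t 0.2 0
```

View pics/w4.png

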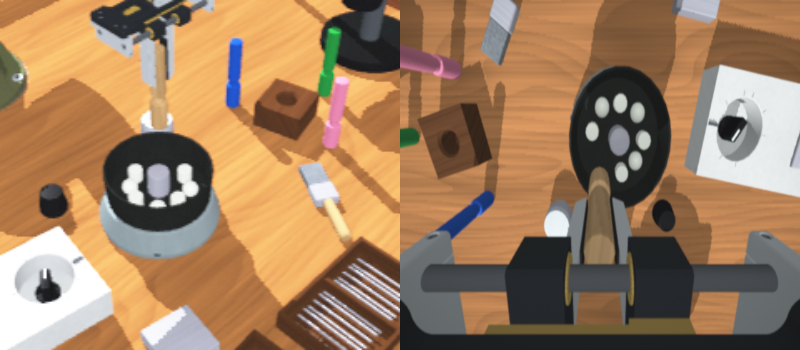

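The picture shows the stick upright over the bowl's lower-left gap, its stand empty, and all pellets untouched in their ring. I lower it and work out the arc table.

step_arm(plan=[{"dx":0,"dy":0,"dz":0.2,"rx":0,"ry":0,"rz":0,"claw":1},{"dx":0,"dy":0,"dz":0.25,"rx":0,"ry":0,"rz":0,"claw":1},{"dx":0,"dy":0,"dz":0.2,"rx":0,"ry":0,"rz":0,"claw":1},{"dx":0,"dy":0,"dz":0.2,"rx":0,"ry":0,"rz":0,"claw":1},{"dx":0,"dy":0,"dz":0.1,"rx":0,"ry":0,"rz":0,"claw":1},{"dx":0,"dy":0,"dz":0,"rx":0,"ry":0,"rz":0,"claw":1},{"dx":0,"dy":0,"dz":0,"rx":0,"ry":0,"rz":0,"claw":1}])

```text
time_s: 8.85
ee_pos: [0.507, 0.0677, 0.1612]
eef_rot: [-3.142, -0.001, 0.0]
force: [0.3, 0.3, -0.9]
grip_width: 0.0233
grip_force: 45.0
```

```bash
python3 - <<'E'
import numpy as np
from station import telemetry
print(telemetry.get_obs()['ee_pos'])
t=np.radians(133.5+10*np.arange(37));p=.47*np.c_[np.cos(t),-np.sin(t)];d=np.diff(p,axis=0)
for k in range(36):print(int(143+10*k),d[k].round(3))
E
```

```text
[0.5069963  0.06769407 0.16120999]
143 [-0.054  0.061]
153 [-0.043  0.07 ]
163 [-0.03   0.076]
173 [-0.016  0.08 ]
183 [-0.002  0.082]
193 [0.012 0.081]
203 [0.026 0.078]
213 [0.039 0.072]
223 [0.051 0.064]
233 [0.061 0.054]
243 [0.07  0.043]
253 [0.076 0.03 ]
263 [0.08  0.016]
273 [0.082 0.002]
283 [ 0.081 -0.012]
293 [ 0.078 -0.026]
303 [ 0.072 -0.039]
313 [ 0.064 -0.051]
323 [ 0.054 -0.061]
333 [ 0.043 -0.07 ]
343 [ 0.03  -0.076]
353 [ 0.016 -0.08 ]
363 [ 0.002 -0.082]
373 [-0.012 -0.081]
383 [-0.026 -0.078]
393 [-0.039 -0.072]
403 [-0.051 -0.064]
413 [-0.061 -0.054]
423 [-0.07  -0.043]
433 [-0.076 -0.03 ]
443 [-0.08  -0.016]
453 [-0.082 -0.002]
463 [-0.081  0.012]
473 [-0.078  0.026]
483 [-0.072  0.039]
493 [-0.064  0.051]
```

step_arm(plan=[{"dx":-0.054,"dy":0.061,"dz":0,"rx":0,"ry":0,"rz":0,"claw":1},{"dx":-0.043,"dy":0.07,"dz":0,"rx":0,"ry":0,"rz":0,"claw":1},{"dx":-0.03,"dy":0.076,"dz":0,"rx":0,"ry":0,"rz":0,"claw":1},{"dx":-0.016,"dy":0.08,"dz":0,"rx":0,"ry":0,"rz":0,"claw":1},{"dx":-0.002,"dy":0.082,"dz":0,"rx":0,"ry":0,"rz":0,"claw":1},{"dx":0.012,"dy":0.081,"dz":0,"rx":0,"ry":0,"rz":0,"claw":1},{"dx":0.026,"dy":0.078,"dz":0,"rx":0,"ry":0,"rz":0,"claw":1},{"dx":0.039,"dy":0.072,"dz":0,"rx":0,"ry":0,"rz":0,"claw":1},{"dx":0.051,"dy":0.064,"dz":0,"rx":0,"ry":0,"rz":0,"claw":1},{"dx":0.061,"dy":0.054,"dz":0,"rx":0,"ry":0,"rz":0,"claw":1}])

```text
time_s: 9.85
ee_pos: [0.513, -0.004, 0.1616]
eef_rot: [-3.139, -0.005, -0.0]
force: [5.5, 8.1, 2.2]
grip_width: 0.0235
grip_force: 45.0
```

step_arm(plan=[{"dx":0,"dy":0,"dz":0,"rx":0,"ry":0,"rz":0,"claw":1},{"dx":0,"dy":0,"dz":0,"rx":0,"ry":0,"rz":0,"claw":1}], grip_force=55)

```text
time_s: 10.05
ee_pos: [0.513, -0.0039, 0.1615]
eef_rot: [-3.14, -0.005, -0.0]
force: [6.5, 7.5, 3.2]
grip_width: 0.0235
grip_force: 55.0
```

```bash
python3 - <<'E'
from h import *
from station import telemetry, viewer
o=telemetry.get_obs();q=viewer.camera('wrist');s=viewer.camera('scene');print(o['ee_pos'],o['force'],o['moment'],o['time_s'])
cv2.imwrite('pics/w5.png',np.hstack([cv2.resize(s['img'][120:260,260:380],(400,467)),cv2.resize(q['img'][60:270,220:420],(400,467))])[:,:,::-1])
E
```

```text
[ 0.5129958  -0.00388863  0.16145992] [6.46788416 7.47300384 3.21771504] [ 1.94893551 -2.02155754  0.05991414] 10.05
```

View pics/w5.png

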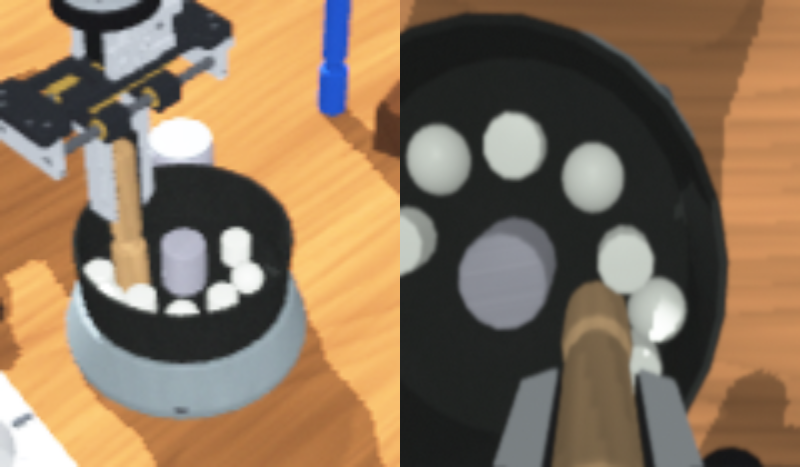

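The picture shows one pellet (right panel, about (645,360)) wedged between the foot and the outer wall, with the rest still in the ring. I back off about 15 mm and check whether the stick has tilted.

step_arm(plan=[{"dx":-0.061,"dy":-0.054,"dz":0,"rx":0,"ry":0,"rz":0,"claw":1},{"dx":-0.05,"dy":-0.06,"dz":0,"rx":0,"ry":0,"rz":0,"claw":1},{"dx":0,"dy":0,"dz":0,"rx":0,"ry":0,"rz":0,"claw":1},{"dx":0,"dy":0,"dz":0,"rx":0,"ry":0,"rz":0,"claw":1}])

```text
time_s: 10.55
ee_pos: [0.5012, 0.0077, 0.1612]
eef_rot: [-3.14, -0.003, 0.0]
force: [4.5, 5.9, 2.9]
grip_width: 0.0232
grip_force: 55.0
```

```bash
cat > look.py <<'E'
from h import *
from station import telemetry, viewer
def look(tag):
    o=telemetry.get_obs();q=viewer.camera('wrist');print(o['time_s'],o['ee_pos'].round(4) if hasattr(o['ee_pos'],'round') else o['ee_pos'],'F',np.round(o['force'],1))
    W=cloud(q,o);i=q['img'].astype(int);hsv=cv2.cvtColor(q['img'],cv2.COLOR_RGB2HSV)
    c=np.array([.539,.0335]);e=np.array(o['ee_pos'])
    # stick tilt: wood-coloured points near the axis, seen side (+x)
    for z in np.arange(e[2]-.1,e[2]-.02,.01):
        m=(abs(W[...,2]-z)<.005)&(np.hypot(W[...,0]-e[0],W[...,1]-e[1])<.03)&(hsv[...,1]>60)
        if m.sum()>8:
            a=W[m]-e; print('  z-off %.3f n%d y[%.1f %.1f] xmax %.1f'%(z-e[2],m.sum(),*(np.percentile(a[:,1],[2,98])*1e3),np.percentile(a[:,0],98)*1e3))
    s=viewer.camera('scene');t=viewer.camera('top')
    for n,p,w in (('wrist',q,W),('scene',s,cloud(s)),('top',t,cloud(t))):
        im=p['img'].astype(int);r=np.hypot(w[...,0]-c[0],w[...,1]-c[1])
        sat=cv2.cvtColor(p['img'],cv2.COLOR_RGB2HSV)[...,1]
        m=(im.min(2)>120)&(sat<45)&(w[...,2]>.070)&(w[...,2]<.090)&(r<.085)&(r>.021)
        pts=w[m][:,:2]
        d=cv2.distanceTransform(m.astype('u1'),cv2.DIST_L2,3) 
        k,l,st,ce=cv2.connectedComponentsWithStats(m.astype('u1'))
        L=[]
        for j in range(1,k):
            if st[j,4]<8: continue
            a=w[l==j]; a=a.mean(0)[:2]-c
            L.append((int(np.degrees(np.arctan2(a[1],a[0])))%360,round(np.hypot(*a)*1e3),int(st[j,4])))
        print('  ',n,sorted(L))
    cv2.imwrite(f'pics/{tag}.png',np.hstack([cv2.resize(s['img'][120:260,260:380],(400,467)),cv2.resize(q['img'][0:310,160:480],(400,388))[:,:] if 0 else cv2.resize(q['img'][40:290,200:420],(400,467))])[:,:,::-1])
E
python3 -c "from look import *;look('w6')"
```

```text
10.55 [0.5012 0.0077 0.1612] F [4.5 5.9 2.9]
  z-off -0.100 n32 y[-13.1 15.6] xmax 17.3
  z-off -0.090 n78 y[-12.2 13.5] xmax 17.4
  z-off -0.080 n89 y[-11.4 13.6] xmax 17.0
  z-off -0.070 n97 y[-11.0 13.7] xmax 16.7
  z-off -0.060 n127 y[-11.3 13.8] xmax 16.5
  z-off -0.050 n319 y[-11.8 12.9] xmax 15.5
  z-off -0.040 n48 y[-10.2 11.3] xmax 13.5
  z-off -0.030 n152 y[-9.7 11.6] xmax 13.9
  z-off -0.020 n167 y[-9.8 11.3] xmax 13.5
   wrist [(35, 49, 750), (78, 48, 679), (228, 66, 423), (263, 56, 1257), (315, 48, 732), (357, 45, 699)]
   scene [(12, 47, 112), (75, 47, 56), (228, 67, 63), (269, 54, 85), (314, 50, 33)]
   top [(38, 51, 65), (76, 51, 50), (315, 48, 64), (358, 46, 57)]
```

step_arm(plan=[{"dx":0.05,"dy":-0.033,"dz":0,"rx":0,"ry":0,"rz":0,"claw":1},{"dx":-0.03,"dy":-0.09,"dz":0,"rx":0,"ry":0,"rz":0,"claw":1},{"dx":-0.06,"dy":-0.1,"dz":0,"rx":0,"ry":0,"rz":0,"claw":1},{"dx":-0.1,"dy":0,"dz":0,"rx":0,"ry":0,"rz":0,"claw":1},{"dx":0,"dy":0,"dz":0,"rx":0,"ry":0,"rz":0,"claw":1},{"dx":0,"dy":0,"dz":0,"rx":0,"ry":0,"rz":0,"claw":1}])

```text
time_s: 11.3
ee_pos: [0.4858, 0.0294, 0.1607]
eef_rot: [3.142, -0.0, 0.0]
force: [0.8, -0.2, -0.5]
grip_width: 0.0235
grip_force: 55.0
```

```bash
python3 -c "from look import *;look('w7')
t=np.radians(185+9*np.arange(34));p=.52*np.c_[np.cos(t),-np.sin(t)]
for k in range(33):print(int(194+9*k),np.diff(p,axis=0)[k].round(3).tolist(),end=' ')"
```

```text
11.3 [0.4858 0.0294 0.1607] F [ 0.8 -0.2 -0.5]
  z-off -0.100 n51 y[-16.8 17.6] xmax 16.4
  z-off -0.090 n82 y[-15.9 13.2] xmax 16.7
  z-off -0.080 n89 y[-12.6 13.1] xmax 16.5
  z-off -0.070 n101 y[-12.8 12.9] xmax 16.3
  z-off -0.060 n140 y[-12.9 13.7] xmax 16.1
  z-off -0.050 n312 y[-12.6 12.7] xmax 15.1
  z-off -0.040 n48 y[-10.2 11.2] xmax 13.5
  z-off -0.030 n149 y[-10.4 11.4] xmax 13.5
  z-off -0.020 n169 y[-10.3 11.2] xmax 13.3
   wrist [(36, 49, 789), (78, 48, 691), (226, 65, 610), (263, 55, 1335), (315, 48, 770), (357, 45, 752)]
   scene [(12, 47, 116), (75, 47, 56), (228, 67, 59), (269, 54, 84), (314, 49, 33)]
   top [(38, 51, 65), (78, 50, 59), (271, 50, 72), (315, 47, 65), (359, 46, 55)]
194 [0.013, 0.08] 203 [0.026, 0.077] 212 [0.038, 0.072] 221 [0.049, 0.066] 230 [0.058, 0.057] 239 [0.066, 0.047] 248 [0.073, 0.036] 257 [0.078, 0.025] 266 [0.081, 0.012] 275 [0.082, -0.001] 284 [0.08, -0.013] 293 [0.077, -0.026] 302 [0.072, -0.038] 311 [0.066, -0.049] 320 [0.057, -0.058] 329 [0.047, -0.066] 338 [0.036, -0.073] 347 [0.025, -0.078] 356 [0.012, -0.081] 365 [-0.001, -0.082] 374 [-0.013, -0.08] 383 [-0.026, -0.077] 392 [-0.038, -0.072] 401 [-0.049, -0.066] 410 [-0.058, -0.057] 419 [-0.066, -0.047] 428 [-0.073, -0.036] 437 [-0.078, -0.025] 446 [-0.081, -0.012] 455 [-0.082, 0.001] 464 [-0.08, 0.013] 473 [-0.077, 0.026] 482 [-0.072, 0.038]
```

step_arm(plan=[{"dx":0.013,"dy":0.08,"dz":0,"rx":0,"ry":0,"rz":0,"claw":1},{"dx":0.026,"dy":0.077,"dz":0,"rx":0,"ry":0,"rz":0,"claw":1},{"dx":0.038,"dy":0.072,"dz":0,"rx":0,"ry":0,"rz":0,"claw":1},{"dx":0.049,"dy":0.066,"dz":0,"rx":0,"ry":0,"rz":0,"claw":1},{"dx":0.058,"dy":0.057,"dz":0,"rx":0,"ry":0,"rz":0,"claw":1},{"dx":0.066,"dy":0.047,"dz":0,"rx":0,"ry":0,"rz":0,"claw":1}])

```text
time_s: 12.05
ee_pos: [0.5129, -0.0092, 0.1617]
eef_rot: [-3.137, -0.005, -0.001]
force: [0.4, 24.8, 6.3]
grip_width: 0.0237
grip_force: 55.1
```

```bash
python3 -c "from look import *;look('w8')"
```

```text
12.05 [ 0.5129 -0.0092  0.1617] F [ 0.4 24.8  6.3]
  z-off -0.100 n10 y[-7.8 15.3] xmax 22.8
  z-off -0.090 n70 y[-9.7 14.9] xmax 23.0
  z-off -0.080 n99 y[-11.0 15.1] xmax 22.3
  z-off -0.070 n112 y[-10.7 14.8] xmax 21.6
  z-off -0.060 n127 y[-11.0 14.7] xmax 21.0
  z-off -0.050 n354 y[-10.8 13.8] xmax 19.8
  z-off -0.040 n43 y[-8.7 12.0] xmax 17.3
  z-off -0.030 n162 y[-8.8 12.1] xmax 17.2
  z-off -0.020 n181 y[-9.2 11.9] xmax 16.6
   wrist [(34, 49, 730), (78, 48, 663), (264, 59, 1614), (314, 49, 694), (357, 45, 682)]
   scene [(13, 47, 114), (76, 47, 52), (247, 65, 53), (282, 50, 56), (314, 50, 33)]
   top [(38, 51, 65), (77, 55, 30), (319, 51, 41), (359, 47, 52)]
```

View pics/w8.png

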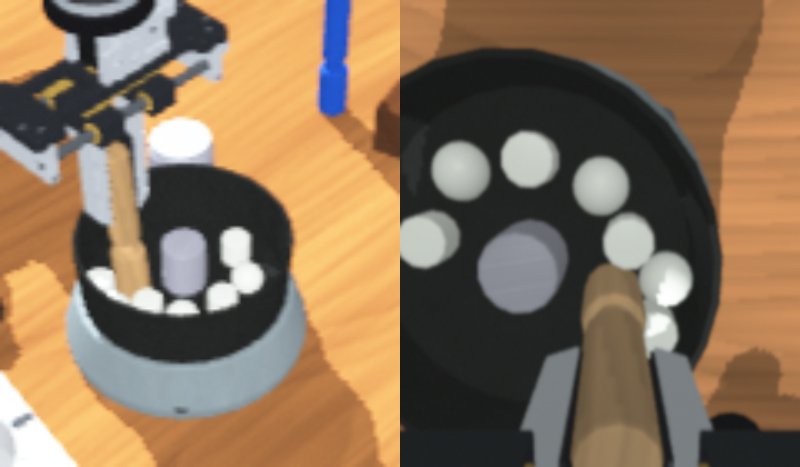

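The picture shows the foot level with the first pellet, squeezed against the wall side, and the stick slightly shifted in the grip. A centred path wedges pellets. Instead I'll stir on tracks that pellets can pass: close to the hub (r≈36), then close to the wall (r≈60). First I relieve the load and re-measure the foot.

step_arm(plan=[{"dx":0.02,"dy":-0.06,"dz":0,"rx":0,"ry":0,"rz":0,"claw":1},{"dx":0,"dy":-0.06,"dz":0,"rx":0,"ry":0,"rz":0,"claw":1},{"dx":0,"dy":0,"dz":0,"rx":0,"ry":0,"rz":0,"claw":1},{"dx":0,"dy":0,"dz":0,"rx":0,"ry":0,"rz":0,"claw":1}], grip_force=60)

```text
time_s: 12.6
ee_pos: [0.5129, 0.0012, 0.1603]
eef_rot: [3.141, 0.0, -0.0]
force: [-0.3, 0.1, -0.2]
grip_width: 0.0233
grip_force: 60.0
```

```bash
python3 -c "from look import *;look('w9')"
```

```text
12.6 [0.5129 0.0012 0.1603] F [-0.3  0.1 -0.2]
  z-off -0.100 n63 y[-15.4 16.7] xmax 22.2
  z-off -0.090 n86 y[-12.2 13.6] xmax 22.1
  z-off -0.080 n94 y[-12.5 13.0] xmax 21.7
  z-off -0.070 n114 y[-12.7 13.2] xmax 21.1
  z-off -0.060 n130 y[-12.4 13.6] xmax 20.3
  z-off -0.050 n350 y[-12.5 12.7] xmax 19.5
  z-off -0.040 n52 y[-11.0 11.1] xmax 16.9
  z-off -0.030 n157 y[-10.6 11.5] xmax 16.8
  z-off -0.020 n187 y[-10.4 11.1] xmax 16.2
   wrist [(34, 49, 733), (78, 48, 676), (261, 58, 1838), (315, 49, 709), (357, 45, 686)]
   scene [(13, 47, 112), (74, 47, 56), (262, 55, 116), (314, 50, 33)]
   top [(38, 51, 64), (68, 53, 9), (319, 50, 41), (358, 46, 55)]
```

```bash
python3 -c "
import numpy as np
t=np.radians(240+12*np.arange(31));p=.37*np.c_[np.cos(t),-np.sin(t)]
for k in range(30):print(int(252+12*k),np.diff(p,axis=0)[k].round(3).tolist(),end=' ')"
```

```text
252 [0.071, 0.031] 264 [0.076, 0.016] 276 [0.077, 0.0] 288 [0.076, -0.016] 300 [0.071, -0.031] 312 [0.063, -0.045] 324 [0.052, -0.057] 336 [0.039, -0.067] 348 [0.024, -0.074] 360 [0.008, -0.077] 372 [-0.008, -0.077] 384 [-0.024, -0.074] 396 [-0.039, -0.067] 408 [-0.052, -0.057] 420 [-0.063, -0.045] 432 [-0.071, -0.031] 444 [-0.076, -0.016] 456 [-0.077, 0.0] 468 [-0.076, 0.016] 480 [-0.071, 0.031] 492 [-0.063, 0.045] 504 [-0.052, 0.057] 516 [-0.039, 0.067] 528 [-0.024, 0.074] 540 [-0.008, 0.077] 552 [0.008, 0.077] 564 [0.024, 0.074] 576 [0.039, 0.067] 588 [0.052, 0.057] 600 [0.063, 0.045]
```

step_arm(plan=[{"dx":0.071,"dy":0.031,"dz":0,"rx":0,"ry":0,"rz":0,"claw":1},{"dx":0.076,"dy":0.016,"dz":0,"rx":0,"ry":0,"rz":0,"claw":1},{"dx":0.077,"dy":0,"dz":0,"rx":0,"ry":0,"rz":0,"claw":1},{"dx":0.076,"dy":-0.016,"dz":0,"rx":0,"ry":0,"rz":0,"claw":1},{"dx":0.071,"dy":-0.031,"dz":0,"rx":0,"ry":0,"rz":0,"claw":1},{"dx":0.063,"dy":-0.045,"dz":0,"rx":0,"ry":0,"rz":0,"claw":1}])

```text
time_s: 13.35
ee_pos: [0.557, 0.0063, 0.1603]
eef_rot: [-3.142, 0.0, -0.0]
force: [0.1, -0.5, -0.3]
grip_width: 0.0237
grip_force: 60.0
```

```bash
python3 -c "from look import *;look('w10')"
```

```text
13.35 [0.557  0.0063 0.1603] F [ 0.1 -0.5 -0.3]
  z-off -0.100 n55 y[-17.4 16.3] xmax 21.3
  z-off -0.090 n85 y[-12.1 13.2] xmax 22.1
  z-off -0.080 n95 y[-12.5 13.2] xmax 21.6
  z-off -0.070 n109 y[-12.7 12.8] xmax 21.0
  z-off -0.060 n139 y[-13.2 13.5] xmax 20.6
  z-off -0.050 n342 y[-12.6 12.7] xmax 19.3
  z-off -0.040 n45 y[-11.1 10.5] xmax 17.0
  z-off -0.030 n165 y[-10.7 10.7] xmax 16.7
  z-off -0.020 n179 y[-10.3 10.8] xmax 16.3
   wrist [(34, 50, 638), (77, 48, 611), (266, 68, 349), (298, 64, 604), (330, 63, 659), (357, 46, 626)]
   scene [(12, 47, 113), (75, 47, 57), (248, 64, 60), (296, 56, 10)]
   top [(243, 67, 73)]
```

That moved freely with almost no force. Continuing the inner pass.

step_arm(plan=[{"dx":0.052,"dy":-0.057,"dz":0,"rx":0,"ry":0,"rz":0,"claw":1},{"dx":0.039,"dy":-0.067,"dz":0,"rx":0,"ry":0,"rz":0,"claw":1},{"dx":0.024,"dy":-0.074,"dz":0,"rx":0,"ry":0,"rz":0,"claw":1},{"dx":0.008,"dy":-0.077,"dz":0,"rx":0,"ry":0,"rz":0,"claw":1},{"dx":-0.008,"dy":-0.077,"dz":0,"rx":0,"ry":0,"rz":0,"claw":1},{"dx":-0.024,"dy":-0.074,"dz":0,"rx":0,"ry":0,"rz":0,"claw":1},{"dx":-0.039,"dy":-0.067,"dz":0,"rx":0,"ry":0,"rz":0,"claw":1}])

```text
time_s: 14.2
ee_pos: [0.5612, 0.0561, 0.1604]
eef_rot: [-3.142, 0.0, 0.0]
force: [-0.4, -0.1, -0.9]
grip_width: 0.0229
grip_force: 60.0
```

step_arm(plan=[{"dx":-0.052,"dy":-0.057,"dz":0,"rx":0,"ry":0,"rz":0,"claw":1},{"dx":-0.063,"dy":-0.045,"dz":0,"rx":0,"ry":0,"rz":0,"claw":1},{"dx":-0.071,"dy":-0.031,"dz":0,"rx":0,"ry":0,"rz":0,"claw":1},{"dx":-0.076,"dy":-0.016,"dz":0,"rx":0,"ry":0,"rz":0,"claw":1},{"dx":-0.077,"dy":0,"dz":0,"rx":0,"ry":0,"rz":0,"claw":1},{"dx":-0.076,"dy":0.016,"dz":0,"rx":0,"ry":0,"rz":0,"claw":1},{"dx":-0.071,"dy":0.031,"dz":0,"rx":0,"ry":0,"rz":0,"claw":1}])

```text
time_s: 14.9
ee_pos: [0.5122, 0.0653, 0.1605]
eef_rot: [-3.142, 0.0, -0.0]
force: [0.1, 0.2, 0.4]
grip_width: 0.0235
grip_force: 60.0
```

```bash
python3 -c "from look import *;look('w11')"
```

```text
14.9 [0.5122 0.0653 0.1605] F [0.1 0.2 0.4]
  z-off -0.100 n63 y[-17.5 17.5] xmax 22.4
  z-off -0.090 n88 y[-12.0 12.7] xmax 22.1
  z-off -0.080 n95 y[-12.5 13.3] xmax 21.6
  z-off -0.070 n111 y[-12.7 12.7] xmax 21.0
  z-off -0.060 n131 y[-12.9 13.6] xmax 20.3
  z-off -0.050 n356 y[-12.5 12.7] xmax 19.4
  z-off -0.040 n43 y[-11.1 11.2] xmax 17.0
  z-off -0.030 n164 y[-10.4 11.3] xmax 16.9
  z-off -0.020 n189 y[-10.5 11.1] xmax 16.2
   wrist [(21, 65, 721), (52, 65, 741), (102, 62, 616), (241, 66, 642), (263, 64, 668), (298, 62, 725), (334, 65, 803)]
   scene [(19, 62, 31), (48, 66, 55), (100, 59, 58), (247, 64, 59), (296, 56, 10)]
   top [(21, 65, 58), (53, 66, 65), (298, 63, 57), (334, 66, 64)]
```

The pellets are now at 241, 263, 298, 334, 21, 52 and 102°, all near the wall at r≈65. They started at 188, 227, 268, 315, 358, 38 and 79°. Next is an outer pass at r≈61.5, pushing them along the wall.

step_arm(plan=[{"dx":-0.08,"dy":0,"dz":0,"rx":0,"ry":0,"rz":0,"claw":1},{"dx":-0.09,"dy":0,"dz":0,"rx":0,"ry":0,"rz":0,"claw":1},{"dx":-0.09,"dy":0,"dz":0,"rx":0,"ry":0,"rz":0,"claw":1},{"dx":-0.083,"dy":0.01,"dz":0,"rx":0,"ry":0,"rz":0,"claw":1},{"dx":0,"dy":0,"dz":0,"rx":0,"ry":0,"rz":0,"claw":1},{"dx":0,"dy":0,"dz":0,"rx":0,"ry":0,"rz":0,"claw":1}])

```text
time_s: 15.65
ee_pos: [0.4787, 0.0645, 0.1607]
eef_rot: [-3.142, -0.001, -0.0]
force: [0.9, 1.0, -1.2]
grip_width: 0.0233
grip_force: 60.0
```

```bash
python3 -c "
import numpy as np
t=np.radians(150+8*np.arange(31));p=.615*np.c_[np.cos(t),-np.sin(t)]
for k in range(30):print(int(158+8*k),np.diff(p,axis=0)[k].round(3).tolist(),end=' ')
t=np.radians(np.arange(150,351,20))
print();print(np.c_[np.degrees(t),(.539-.0078+.0615*np.cos(t)),.0335+.0615*np.sin(t)].round(4).tolist())"
```

```text
158 [-0.038, 0.077] 166 [-0.027, 0.082] 174 [-0.015, 0.084] 182 [-0.003, 0.086] 190 [0.009, 0.085] 198 [0.021, 0.083] 206 [0.032, 0.08] 214 [0.043, 0.074] 222 [0.053, 0.068] 230 [0.062, 0.06] 238 [0.069, 0.05] 246 [0.076, 0.04] 254 [0.081, 0.029] 262 [0.084, 0.018] 270 [0.086, 0.006] 278 [0.086, -0.006] 286 [0.084, -0.018] 294 [0.081, -0.029] 302 [0.076, -0.04] 310 [0.069, -0.05] 318 [0.062, -0.06] 326 [0.053, -0.068] 334 [0.043, -0.074] 342 [0.032, -0.08] 350 [0.021, -0.083] 358 [0.009, -0.085] 366 [-0.003, -0.086] 374 [-0.015, -0.084] 382 [-0.027, -0.082] 390 [-0.038, -0.077] 
[[150.0, 0.4779, 0.0642], [170.0, 0.4706, 0.0442], [190.0, 0.4706, 0.0228], [210.0, 0.4779, 0.0027], [230.0, 0.4917, -0.0136], [250.0, 0.5102, -0.0243], [270.0, 0.5312, -0.028], [290.0, 0.5522, -0.0243], [310.0, 0.5707, -0.0136], [330.0, 0.5845, 0.0027], [350.0, 0.5918, 0.0228]]
```

step_arm(plan=[{"dx":-0.038,"dy":0.077,"dz":0,"rx":0,"ry":0,"rz":0,"claw":1},{"dx":-0.027,"dy":0.082,"dz":0,"rx":0,"ry":0,"rz":0,"claw":1},{"dx":-0.015,"dy":0.084,"dz":0,"rx":0,"ry":0,"rz":0,"claw":1},{"dx":-0.003,"dy":0.086,"dz":0,"rx":0,"ry":0,"rz":0,"claw":1},{"dx":0.009,"dy":0.085,"dz":0,"rx":0,"ry":0,"rz":0,"claw":1},{"dx":0.021,"dy":0.083,"dz":0,"rx":0,"ry":0,"rz":0,"claw":1},{"dx":0.032,"dy":0.08,"dz":0,"rx":0,"ry":0,"rz":0,"claw":1},{"dx":0.043,"dy":0.074,"dz":0,"rx":0,"ry":0,"rz":0,"claw":1},{"dx":0.053,"dy":0.068,"dz":0,"rx":0,"ry":0,"rz":0,"claw":1}])

```text
time_s: 16.55
ee_pos: [0.4863, -0.0064, 0.1606]
eef_rot: [-3.137, 0.001, -0.001]
force: [-6.6, 30.9, 14.3]
grip_width: 0.0236
grip_force: 60.3
```

step_arm(plan=[{"dx":0.062,"dy":0.06,"dz":0,"rx":0,"ry":0,"rz":0,"claw":1},{"dx":0.069,"dy":0.05,"dz":0,"rx":0,"ry":0,"rz":0,"claw":1},{"dx":0.076,"dy":0.04,"dz":0,"rx":0,"ry":0,"rz":0,"claw":1}])

```text
time_s: 16.85
ee_pos: [0.5076, -0.0174, 0.1616]
eef_rot: [-3.13, -0.001, 0.0]
force: [-4.5, 40.4, 16.3]
grip_width: 0.0278
grip_force: 61.8
```

```bash
python3 -c "from look import *;look('w12')"
```

```text
16.85 [ 0.5076 -0.0174  0.1616] F [-4.5 40.4 16.3]
  z-off -0.100 n30 y[-9.6 26.6] xmax 17.1
  z-off -0.090 n81 y[-10.3 26.2] xmax 17.2
  z-off -0.080 n86 y[-11.7 25.0] xmax 17.3
  z-off -0.070 n99 y[-12.3 24.3] xmax 17.0
  z-off -0.060 n160 y[-28.5 22.1] xmax 17.0
  z-off -0.050 n291 y[-17.2 21.9] xmax 15.9
  z-off -0.040 n55 y[-3.3 17.3] xmax 14.8
  z-off -0.030 n141 y[-4.7 17.2] xmax 14.8
  z-off -0.020 n165 y[-6.3 15.0] xmax 14.7
   wrist [(20, 64, 769), (51, 64, 754), (102, 61, 655), (262, 66, 1260), (297, 64, 641), (332, 66, 780)]
   scene [(20, 62, 31), (49, 65, 50), (101, 60, 56), (251, 65, 32), (296, 56, 10)]
   top [(21, 65, 61), (53, 66, 66), (102, 64, 61), (300, 64, 42), (334, 66, 63)]
```

The grip got levered open a little (40 N on the side). I back off along the path and measure again.

step_arm(plan=[{"dx":-0.06,"dy":-0.08,"dz":0,"rx":0,"ry":0,"rz":0,"claw":1},{"dx":-0.05,"dy":-0.08,"dz":0,"rx":0,"ry":0,"rz":0,"claw":1},{"dx":-0.02,"dy":-0.08,"dz":0,"rx":0,"ry":0,"rz":0,"claw":1},{"dx":0,"dy":0,"dz":0,"rx":0,"ry":0,"rz":0,"claw":1},{"dx":0,"dy":0,"dz":0,"rx":0,"ry":0,"rz":0,"claw":1}])

```text
time_s: 17.5
ee_pos: [0.4942, 0.0013, 0.1605]
eef_rot: [3.141, -0.0, 0.0]
force: [0.5, 0.4, -1.0]
grip_width: 0.0236
grip_force: 60.0
```

```bash
python3 -c "from look import *;look('w13')"
```

```text
17.5 [0.4942 0.0013 0.1605] F [ 0.5  0.4 -1. ]
  z-off -0.100 n56 y[-16.7 17.5] xmax 21.8
  z-off -0.090 n90 y[-16.3 13.1] xmax 22.1
  z-off -0.080 n95 y[-12.3 13.4] xmax 21.5
  z-off -0.070 n107 y[-12.7 13.2] xmax 21.0
  z-off -0.060 n131 y[-12.9 13.3] xmax 20.4
  z-off -0.050 n343 y[-12.6 12.7] xmax 19.5
  z-off -0.040 n50 y[-11.0 11.7] xmax 17.1
  z-off -0.030 n160 y[-10.7 10.8] xmax 17.0
  z-off -0.020 n184 y[-11.1 11.4] xmax 16.3
   wrist [(20, 64, 806), (52, 64, 796), (102, 61, 677), (248, 66, 613), (272, 66, 698), (297, 63, 689), (333, 66, 821)]
   scene [(19, 62, 31), (48, 65, 54), (100, 59, 59), (248, 65, 39), (296, 56, 10)]
   top [(21, 65, 60), (53, 66, 66), (99, 67, 30), (276, 66, 33), (298, 63, 60), (334, 66, 63)]
```

View pics/w13.png

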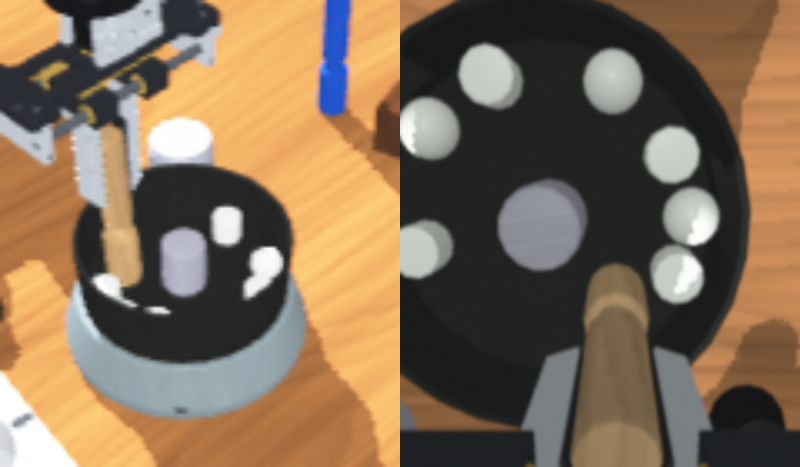

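The stick is upright across the pads again, with the foot at right-panel (615,300). Pellets are cylinder, ball and cylinder touching at 248/272/297°, then 333, 20, 52 and 102°, all along the wall. I'll now push pellets singly, leading one first, inserting the foot in gaps from the inner track.

```bash
cat > path.py <<'E'
import numpy as np
from station import telemetry
C=np.array([.539,.0335]);OFF=np.array([.0078,0])
def plan(way,step=8.0):
    "way: (deg,mm) foot waypoints in polar about the bowl; interpolated in polar; prints tool dx,dy per row"
    e=np.array(telemetry.get_obs()['ee_pos'][:2]);r=e+OFF-C
    print('foot now %.0f deg r %.1f'%(np.degrees(np.arctan2(r[1],r[0]))%360,np.hypot(*r)*1e3))
    a=way[0]; pts=[r*1e3]
    w=[np.array(p,float) for p in way]
    pol=lambda p:p[1]*np.array([np.cos(np.radians(p[0])),np.sin(np.radians(p[0]))])
    first=pol(w[0]);n=max(1,int(np.ceil(np.hypot(*(first-pts[0]))/step)))
    pts+=[pts[0]+(first-pts[0])*k/n for k in range(1,n+1)]
    for p,q in zip(w,w[1:]):
        L=np.hypot((q[1]-p[1]),np.radians(q[0]-p[0])*(p[1]+q[1])/2);n=max(1,int(np.ceil(L/step)))
        pts+=[pol(p+(q-p)*k/n) for k in range(1,n+1)]
    d=np.diff(np.array(pts),axis=0)/100
    for x,y in d: print('{"dx": %.3f, "dy": %.3f}'%(x,-y))
E
python3 -c "
from path import *
plan([(240,36),(437,36),(438,56),(470,61)],9.5)"
```

```text
foot now 221 deg r 49.3
{"dx": 0.064, "dy": -0.004}
{"dx": 0.064, "dy": -0.004}
{"dx": 0.064, "dy": -0.004}
{"dx": 0.081, "dy": 0.034}
{"dx": 0.087, "dy": 0.014}
{"dx": 0.088, "dy": -0.008}
{"dx": 0.083, "dy": -0.029}
{"dx": 0.074, "dy": -0.048}
{"dx": 0.060, "dy": -0.065}
{"dx": 0.042, "dy": -0.077}
{"dx": 0.022, "dy": -0.085}
{"dx": 0.001, "dy": -0.088}
{"dx": -0.021, "dy": -0.086}
{"dx": -0.041, "dy": -0.078}
{"dx": -0.059, "dy": -0.066}
{"dx": -0.073, "dy": -0.049}
{"dx": -0.083, "dy": -0.030}
{"dx": 0.013, "dy": -0.066}
{"dx": 0.012, "dy": -0.066}
{"dx": 0.011, "dy": -0.066}
{"dx": -0.076, "dy": -0.023}
{"dx": -0.081, "dy": -0.012}
{"dx": -0.083, "dy": -0.001}
{"dx": -0.084, "dy": 0.011}
```

step_arm(plan=[{"dx":0.064,"dy":-0.004,"dz":0,"rx":0,"ry":0,"rz":0,"claw":1},{"dx":0.064,"dy":-0.004,"dz":0,"rx":0,"ry":0,"rz":0,"claw":1},{"dx":0.064,"dy":-0.004,"dz":0,"rx":0,"ry":0,"rz":0,"claw":1},{"dx":0.081,"dy":0.034,"dz":0,"rx":0,"ry":0,"rz":0,"claw":1},{"dx":0.087,"dy":0.014,"dz":0,"rx":0,"ry":0,"rz":0,"claw":1},{"dx":0.088,"dy":-0.008,"dz":0,"rx":0,"ry":0,"rz":0,"claw":1},{"dx":0.083,"dy":-0.029,"dz":0,"rx":0,"ry":0,"rz":0,"claw":1},{"dx":0.074,"dy":-0.048,"dz":0,"rx":0,"ry":0,"rz":0,"claw":1},{"dx":0.06,"dy":-0.065,"dz":0,"rx":0,"ry":0,"rz":0,"claw":1},{"dx":0.042,"dy":-0.077,"dz":0,"rx":0,"ry":0,"rz":0,"claw":1}])

```text
time_s: 18.65
ee_pos: [0.565, 0.0214, 0.1604]
eef_rot: [-3.142, 0.0, -0.0]
force: [-0.2, 0.0, -0.1]
grip_width: 0.0233
grip_force: 60.0
```

step_arm(plan=[{"dx":0.022,"dy":-0.085,"dz":0,"rx":0,"ry":0,"rz":0,"claw":1},{"dx":0.001,"dy":-0.088,"dz":0,"rx":0,"ry":0,"rz":0,"claw":1},{"dx":-0.021,"dy":-0.086,"dz":0,"rx":0,"ry":0,"rz":0,"claw":1},{"dx":-0.041,"dy":-0.078,"dz":0,"rx":0,"ry":0,"rz":0,"claw":1},{"dx":-0.059,"dy":-0.066,"dz":0,"rx":0,"ry":0,"rz":0,"claw":1},{"dx":-0.073,"dy":-0.049,"dz":0,"rx":0,"ry":0,"rz":0,"claw":1},{"dx":-0.083,"dy":-0.03,"dz":0,"rx":0,"ry":0,"rz":0,"claw":1},{"dx":0.013,"dy":-0.066,"dz":0,"rx":0,"ry":0,"rz":0,"claw":1},{"dx":0.012,"dy":-0.066,"dz":0,"rx":0,"ry":0,"rz":0,"claw":1},{"dx":0.011,"dy":-0.066,"dz":0,"rx":0,"ry":0,"rz":0,"claw":1}])

```text
time_s: 19.65
ee_pos: [0.5431, 0.0892, 0.1605]
eef_rot: [-3.142, -0.0, -0.0]
force: [-0.2, 0.1, -0.4]
grip_width: 0.0234
grip_force: 60.0
```

step_arm(plan=[{"dx":-0.076,"dy":-0.023,"dz":0,"rx":0,"ry":0,"rz":0,"claw":1},{"dx":-0.081,"dy":-0.012,"dz":0,"rx":0,"ry":0,"rz":0,"claw":1},{"dx":-0.083,"dy":-0.001,"dz":0,"rx":0,"ry":0,"rz":0,"claw":1}])

```text
time_s: 19.95
ee_pos: [0.5189, 0.0921, 0.1607]
eef_rot: [3.141, -0.003, 0.0]
force: [14.4, -6.1, -2.5]
grip_width: 0.0233
grip_force: 60.0
```

```bash
python3 -c "from look import *;look('w14')"
```

```text
19.95 [0.5189 0.0921 0.1607] F [14.4 -6.1 -2.5]
  z-off -0.100 n47 y[-16.8 16.5] xmax 24.6
  z-off -0.090 n95 y[-12.8 15.2] xmax 24.5
  z-off -0.080 n100 y[-13.0 15.3] xmax 23.9
  z-off -0.070 n110 y[-12.8 12.7] xmax 23.2
  z-off -0.060 n144 y[-13.5 26.6] xmax 22.4
  z-off -0.050 n395 y[-12.6 26.4] xmax 21.1
  z-off -0.040 n42 y[-11.1 11.2] xmax 18.6
  z-off -0.030 n173 y[-11.2 10.8] xmax 18.3
  z-off -0.020 n182 y[-10.9 10.8] xmax 17.5
   wrist [(21, 65, 723), (53, 66, 727), (248, 64, 664), (272, 64, 695), (298, 62, 738), (335, 65, 793)]
   scene [(19, 62, 30), (48, 65, 56), (124, 66, 34), (248, 65, 39), (296, 56, 10)]
   top [(21, 65, 61), (50, 69, 36), (248, 65, 61), (272, 66, 63), (298, 63, 59), (334, 66, 63)]
```

```bash
sed -i 's/OFF=np.array(\[.0078/OFF=np.array([.0090/' path.py; python3 -c "
from path import *
plan([(90,50),(80,36.5),(-3,36.5),(-3,58),(22,62)],9.5)"
```

```text
foot now 101 deg r 59.4
{"dx": 0.056, "dy": 0.042}
{"dx": 0.056, "dy": 0.042}
{"dx": 0.038, "dy": 0.069}
{"dx": 0.026, "dy": 0.071}
{"dx": 0.084, "dy": 0.026}
{"dx": 0.076, "dy": 0.045}
{"dx": 0.063, "dy": 0.062}
{"dx": 0.046, "dy": 0.075}
{"dx": 0.027, "dy": 0.084}
{"dx": 0.006, "dy": 0.088}
{"dx": 0.072, "dy": 0.004}
{"dx": 0.072, "dy": 0.004}
{"dx": 0.072, "dy": 0.004}
{"dx": 0.012, "dy": -0.086}
{"dx": -0.001, "dy": -0.088}
{"dx": -0.015, "dy": -0.089}
```

step_arm(plan=[{"dx":0.056,"dy":0.042,"dz":0,"rx":0,"ry":0,"rz":0,"claw":1},{"dx":0.056,"dy":0.042,"dz":0,"rx":0,"ry":0,"rz":0,"claw":1},{"dx":0.038,"dy":0.069,"dz":0,"rx":0,"ry":0,"rz":0,"claw":1},{"dx":0.026,"dy":0.071,"dz":0,"rx":0,"ry":0,"rz":0,"claw":1},{"dx":0.084,"dy":0.026,"dz":0,"rx":0,"ry":0,"rz":0,"claw":1},{"dx":0.076,"dy":0.045,"dz":0,"rx":0,"ry":0,"rz":0,"claw":1},{"dx":0.063,"dy":0.062,"dz":0,"rx":0,"ry":0,"rz":0,"claw":1},{"dx":0.046,"dy":0.075,"dz":0,"rx":0,"ry":0,"rz":0,"claw":1},{"dx":0.027,"dy":0.084,"dz":0,"rx":0,"ry":0,"rz":0,"claw":1},{"dx":0.006,"dy":0.088,"dz":0,"rx":0,"ry":0,"rz":0,"claw":1}])

```text
time_s: 21.1
ee_pos: [0.5667, 0.0311, 0.1603]
eef_rot: [3.142, 0.0, -0.0]
force: [-0.2, -0.2, -0.6]
grip_width: 0.0234
grip_force: 60.0
```

step_arm(plan=[{"dx":0.072,"dy":0.004,"dz":0,"rx":0,"ry":0,"rz":0,"claw":1},{"dx":0.072,"dy":0.004,"dz":0,"rx":0,"ry":0,"rz":0,"claw":1},{"dx":0.072,"dy":0.004,"dz":0,"rx":0,"ry":0,"rz":0,"claw":1},{"dx":0.012,"dy":-0.086,"dz":0,"rx":0,"ry":0,"rz":0,"claw":1},{"dx":0,"dy":-0.08,"dz":0,"rx":0,"ry":0,"rz":0,"claw":1}])

```text
time_s: 21.6
ee_pos: [0.5892, 0.046, 0.1606]
eef_rot: [3.137, 0.001, 0.0]
force: [-7.4, -22.7, 9.0]
grip_width: 0.0238
grip_force: 60.0
```

```bash
python3 -c "from look import *;look('w15')"
```

```text
21.6 [0.5892 0.046  0.1606] F [ -7.4 -22.7   9. ]
  z-off -0.100 n39 y[-19.0 11.4] xmax 21.5
  z-off -0.090 n81 y[-14.4 9.8] xmax 21.1
  z-off -0.080 n93 y[-15.0 9.6] xmax 20.7
  z-off -0.070 n99 y[-14.5 9.7] xmax 20.3
  z-off -0.060 n123 y[-14.6 11.2] xmax 20.0
  z-off -0.050 n345 y[-13.8 11.0] xmax 18.8
  z-off -0.040 n44 y[-12.0 9.6] xmax 16.8
  z-off -0.030 n155 y[-11.9 9.7] xmax 16.7
  z-off -0.020 n175 y[-11.5 10.0] xmax 16.2
   wrist [(41, 66, 1148), (286, 63, 1155), (335, 67, 608)]
   scene [(44, 67, 61), (124, 66, 35), (248, 65, 39), (296, 57, 10)]
   top [(65, 65, 10)]
```

step_arm(plan=[{"dx":-0.005,"dy":-0.08,"dz":0,"rx":0,"ry":0,"rz":0,"claw":1},{"dx":-0.015,"dy":-0.07,"dz":0,"rx":0,"ry":0,"rz":0,"claw":1}])

```text
time_s: 21.95
ee_pos: [0.5873, 0.0583, 0.161]
eef_rot: [3.131, 0.0, -0.0]
force: [-2.6, -38.1, 10.5]
grip_width: 0.0249
grip_force: 60.7
```

```bash
python3 -c "from look import *;look('w16')"
```

```text
21.95 [0.5873 0.0583 0.161 ] F [ -2.6 -38.1  10.5]
  z-off -0.100 n28 y[-21.9 7.7] xmax 8.8
  z-off -0.090 n64 y[-19.2 4.9] xmax 9.2
  z-off -0.080 n75 y[-18.2 5.2] xmax 9.6
  z-off -0.070 n79 y[-17.2 5.9] xmax 10.0
  z-off -0.060 n115 y[-17.3 9.2] xmax 10.4
  z-off -0.050 n280 y[-17.1 8.4] xmax 9.7
  z-off -0.040 n47 y[-13.6 7.2] xmax 9.4
  z-off -0.030 n124 y[-12.9 7.8] xmax 9.9
  z-off -0.020 n146 y[-12.4 8.6] xmax 10.1
   wrist [(48, 67, 1053), (286, 63, 1167), (335, 67, 631)]
   scene [(46, 67, 73), (120, 66, 58), (248, 64, 39), (296, 56, 10)]
   top [(249, 71, 24), (271, 69, 50)]
```

step_arm(plan=[{"dx":-0.02,"dy":0.1,"dz":0,"rx":0,"ry":0,"rz":0,"claw":1},{"dx":-0.02,"dy":0.12,"dz":0,"rx":0,"ry":0,"rz":0,"claw":1},{"dx":0,"dy":0,"dz":0,"rx":0,"ry":0,"rz":0,"claw":1},{"dx":0,"dy":0,"dz":0,"rx":0,"ry":0,"rz":0,"claw":1}])

```text
time_s: 22.5
ee_pos: [0.5833, 0.0408, 0.1605]
eef_rot: [-3.141, -0.0, -0.0]
force: [0.5, 0.2, -0.9]
grip_width: 0.0234
grip_force: 59.9
```

```bash
python3 -c "from look import *;look('w17')"
```

```text
22.5 [0.5833 0.0408 0.1605] F [ 0.5  0.2 -0.9]
  z-off -0.100 n53 y[-17.6 16.8] xmax 9.6
  z-off -0.090 n69 y[-12.8 11.8] xmax 10.1
  z-off -0.080 n73 y[-13.1 11.7] xmax 10.4
  z-off -0.070 n86 y[-12.9 11.5] xmax 10.6
  z-off -0.060 n107 y[-13.0 12.3] xmax 11.0
  z-off -0.050 n295 y[-13.5 12.8] xmax 10.6
  z-off -0.040 n45 y[-11.1 9.8] xmax 9.9
  z-off -0.030 n129 y[-11.3 10.4] xmax 10.3
  z-off -0.020 n148 y[-11.1 10.4] xmax 10.5
   wrist [(50, 64, 1191), (257, 62, 28), (274, 66, 567), (298, 63, 598), (334, 67, 627)]
   scene [(49, 63, 104), (128, 69, 13), (248, 65, 38), (297, 57, 10)]
   top [(294, 55, 9)]
```

```bash
sed -i 's/OFF=np.array(\[.0090/OFF=np.array([-.0045/' path.py; python3 -c "
from path import *
plan([(2,50),(2,61),(14,64),(30,69)],9.5)"
```

```text
foot now 11 deg r 40.6
{"dx": 0.050, "dy": 0.029}
{"dx": 0.050, "dy": 0.029}
{"dx": 0.055, "dy": -0.002}
{"dx": 0.055, "dy": -0.002}
{"dx": 0.009, "dy": -0.066}
{"dx": 0.002, "dy": -0.068}
{"dx": -0.001, "dy": -0.063}
{"dx": -0.008, "dy": -0.064}
{"dx": -0.014, "dy": -0.064}
```

step_arm(plan=[{"dx":0.05,"dy":0.029,"dz":0,"rx":0,"ry":0,"rz":0,"claw":1},{"dx":0.05,"dy":0.029,"dz":0,"rx":0,"ry":0,"rz":0,"claw":1},{"dx":0.055,"dy":0,"dz":0,"rx":0,"ry":0,"rz":0,"claw":1},{"dx":0.055,"dy":0,"dz":0,"rx":0,"ry":0,"rz":0,"claw":1},{"dx":0.009,"dy":-0.066,"dz":0,"rx":0,"ry":0,"rz":0,"claw":1},{"dx":0.002,"dy":-0.068,"dz":0,"rx":0,"ry":0,"rz":0,"claw":1},{"dx":0,"dy":-0.065,"dz":0,"rx":0,"ry":0,"rz":0,"claw":1},{"dx":-0.005,"dy":-0.065,"dz":0,"rx":0,"ry":0,"rz":0,"claw":1}])

```text
time_s: 23.45
ee_pos: [0.6036, 0.0606, 0.1598]
eef_rot: [3.139, 0.004, 0.0]
force: [-8.1, -9.9, -0.4]
grip_width: 0.0234
grip_force: 59.9
```

```bash
python3 -c "from look import *;look('w18')"
```

```text
23.45 [0.6036 0.0606 0.1598] F [-8.1 -9.9 -0.4]
  z-off -0.100 n22 y[-18.0 -12.6] xmax 1.6
  z-off -0.080 n22 y[-13.9 -7.3] xmax 7.2
  z-off -0.070 n38 y[-13.6 11.3] xmax 9.5
  z-off -0.060 n102 y[-13.7 10.7] xmax 10.2
  z-off -0.050 n307 y[-13.6 11.9] xmax 14.9
  z-off -0.040 n40 y[-11.3 9.7] xmax 9.2
  z-off -0.030 n131 y[-11.6 9.9] xmax 9.8
  z-off -0.020 n140 y[-11.4 9.1] xmax 10.2
   wrist [(43, 71, 198), (67, 75, 99), (120, 56, 9), (294, 63, 807), (335, 67, 571)]
   scene [(72, 55, 11), (119, 65, 58), (248, 64, 40), (296, 56, 10)]
   top [(50, 62, 29), (69, 68, 28), (251, 71, 19), (272, 69, 48), (296, 70, 20)]
```

step_arm(plan=[{"dx":-0.02,"dy":-0.065,"dz":0,"rx":0,"ry":0,"rz":0,"claw":1},{"dx":-0.02,"dy":-0.03,"dz":0,"rx":0,"ry":0,"rz":0,"claw":1},{"dx":-0.03,"dy":0.06,"dz":0,"rx":0,"ry":0,"rz":0,"claw":1},{"dx":-0.09,"dy":0.02,"dz":0,"rx":0,"ry":0,"rz":0,"claw":1},{"dx":-0.09,"dy":0.02,"dz":0,"rx":0,"ry":0,"rz":0,"claw":1},{"dx":0,"dy":0,"dz":0,"rx":0,"ry":0,"rz":0,"claw":1},{"dx":0,"dy":0,"dz":0,"rx":0,"ry":0,"rz":0,"claw":1}])

```text
time_s: 24.3
ee_pos: [0.5799, 0.0606, 0.1608]
eef_rot: [-3.141, -0.001, -0.0]
force: [-0.8, -0.2, -1.2]
grip_width: 0.0234
grip_force: 60.0
```

```bash
python3 -c "from look import *;look('w19')
from path import *
plan([(-10,36.5),(-48,36.5),(-39,60),(-20,63)],9)"
```

```text
24.3 [0.5799 0.0606 0.1608] F [-0.8 -0.2 -1.2]
  z-off -0.100 n33 y[-17.6 13.3] xmax 9.7
  z-off -0.090 n72 y[-12.9 11.6] xmax 9.8
  z-off -0.080 n71 y[-12.9 12.1] xmax 10.3
  z-off -0.070 n87 y[-13.0 11.5] xmax 10.6
  z-off -0.060 n111 y[-13.5 12.8] xmax 11.1
  z-off -0.050 n294 y[-12.7 12.8] xmax 10.6
  z-off -0.040 n42 y[-10.4 9.8] xmax 9.8
  z-off -0.030 n129 y[-11.4 10.2] xmax 10.1
  z-off -0.020 n154 y[-10.9 10.5] xmax 10.5
   wrist [(60, 67, 926), (256, 62, 94), (286, 63, 1199), (335, 67, 649)]
   scene [(54, 68, 58), (120, 65, 53), (248, 65, 39), (296, 56, 10)]
   top [(81, 66, 32), (250, 71, 21), (272, 69, 47)]
foot now 36 deg r 45.5
{"dx": -0.002, "dy": 0.083}
{"dx": -0.002, "dy": 0.083}
{"dx": -0.002, "dy": 0.083}
{"dx": -0.002, "dy": 0.083}
{"dx": -0.023, "dy": 0.077}
{"dx": -0.039, "dy": 0.070}
{"dx": -0.054, "dy": 0.060}
{"dx": 0.069, "dy": 0.042}
{"dx": 0.074, "dy": 0.036}
{"dx": 0.079, "dy": 0.029}
{"dx": 0.047, "dy": -0.048}
{"dx": 0.042, "dy": -0.054}
{"dx": 0.036, "dy": -0.060}
```

step_arm(plan=[{"dx":0,"dy":0.083,"dz":0,"rx":0,"ry":0,"rz":0,"claw":1},{"dx":0,"dy":0.083,"dz":0,"rx":0,"ry":0,"rz":0,"claw":1},{"dx":0,"dy":0.083,"dz":0,"rx":0,"ry":0,"rz":0,"claw":1},{"dx":0,"dy":0.083,"dz":0,"rx":0,"ry":0,"rz":0,"claw":1},{"dx":-0.025,"dy":0.077,"dz":0,"rx":0,"ry":0,"rz":0,"claw":1},{"dx":-0.041,"dy":0.07,"dz":0,"rx":0,"ry":0,"rz":0,"claw":1},{"dx":-0.056,"dy":0.06,"dz":0,"rx":0,"ry":0,"rz":0,"claw":1},{"dx":0.069,"dy":0.042,"dz":0,"rx":0,"ry":0,"rz":0,"claw":1},{"dx":0.074,"dy":0.036,"dz":0,"rx":0,"ry":0,"rz":0,"claw":1},{"dx":0.079,"dy":0.029,"dz":0,"rx":0,"ry":0,"rz":0,"claw":1}])

```text
time_s: 25.45
ee_pos: [0.5887, -0.0032, 0.16]
eef_rot: [-3.139, 0.006, -0.0]
force: [-11.3, 12.3, 4.2]
grip_width: 0.0234
grip_force: 60.0
```

step_arm(plan=[{"dx":0.047,"dy":-0.048,"dz":0,"rx":0,"ry":0,"rz":0,"claw":1},{"dx":0.042,"dy":-0.054,"dz":0,"rx":0,"ry":0,"rz":0,"claw":1}])

```text
time_s: 25.65
ee_pos: [0.5981, 0.006, 0.1599]
eef_rot: [-3.142, 0.004, -0.0]
force: [-8.6, -0.0, 2.8]
grip_width: 0.023
grip_force: 60.0
```

```bash
python3 -c "from look import *;look('w20')"
```

```text
25.65 [0.5981 0.006  0.1599] F [-8.6 -0.   2.8]
  z-off -0.100 n25 y[-13.9 13.5] xmax -15.2
  z-off -0.090 n34 y[-12.5 12.2] xmax -11.6
  z-off -0.080 n52 y[-12.4 11.7] xmax -9.9
  z-off -0.070 n58 y[-12.7 12.0] xmax -8.1
  z-off -0.060 n76 y[-12.1 12.1] xmax -6.1
  z-off -0.050 n244 y[-12.9 13.0] xmax -6.1
  z-off -0.040 n29 y[-9.7 9.4] xmax -4.1
  z-off -0.030 n91 y[-11.1 10.5] xmax -2.4
  z-off -0.020 n105 y[-10.8 10.4] xmax -0.8
   wrist [(62, 64, 1138), (276, 76, 70), (297, 74, 173), (336, 66, 498)]
   scene [(59, 64, 103), (249, 64, 38)]
   top [(72, 65, 89), (119, 69, 58), (295, 66, 54)]
```

The stick has tilted in the grip by about 11°. I'll press it flush against the side of the hub with a lighter grip to straighten it, then measure.

step_arm(plan=[{"dx":0.06,"dy":0,"dz":0,"rx":0,"ry":0,"rz":0,"claw":1},{"dx":0.02,"dy":-0.09,"dz":0,"rx":0,"ry":0,"rz":0,"claw":1},{"dx":0,"dy":-0.09,"dz":0,"rx":0,"ry":0,"rz":0,"claw":1},{"dx":0,"dy":-0.09,"dz":0,"rx":0,"ry":0,"rz":0,"claw":1},{"dx":-0.08,"dy":0,"dz":0,"rx":0,"ry":0,"rz":0,"claw":1}], grip_force=30)

```text
time_s: 26.3
ee_pos: [0.5993, 0.0344, 0.1606]
eef_rot: [-3.141, -0.002, 0.001]
force: [4.1, 0.8, 0.8]
grip_width: 0.0234
grip_force: 30.0
```

step_arm(plan=[{"dx":-0.07,"dy":0,"dz":0,"rx":0,"ry":0,"rz":0,"claw":1},{"dx":-0.07,"dy":0,"dz":0,"rx":0,"ry":0,"rz":0,"claw":1},{"dx":-0.06,"dy":0,"dz":0,"rx":0,"ry":0,"rz":0,"claw":1},{"dx":0,"dy":0,"dz":0,"rx":0,"ry":0,"rz":0,"claw":1}])

```text
time_s: 26.7
ee_pos: [0.579, 0.0327, 0.1617]
eef_rot: [3.142, -0.004, -0.0]
force: [5.2, 0.7, 2.9]
grip_width: 0.0237
grip_force: 30.0
```

```bash
python3 -c "from look import *;look('w21')"
```

```text
26.7 [0.579  0.0327 0.1617] F [5.2 0.7 2.9]
  z-off -0.100 n18 y[-10.1 14.7] xmax 4.5
  z-off -0.090 n63 y[-12.8 12.2] xmax 5.1
  z-off -0.080 n77 y[-12.5 11.7] xmax 5.6
  z-off -0.070 n87 y[-12.2 12.2] xmax 6.1
  z-off -0.060 n99 y[-12.5 11.8] xmax 6.6
  z-off -0.050 n306 y[-12.7 12.9] xmax 6.3
  z-off -0.040 n35 y[-9.3 10.7] xmax 5.8
  z-off -0.030 n131 y[-11.3 10.4] xmax 6.1
  z-off -0.020 n143 y[-11.1 10.2] xmax 6.7
   wrist [(63, 64, 1151), (256, 62, 116), (286, 65, 1174), (345, 66, 635)]
   scene [(61, 63, 104), (248, 65, 39)]
   top [(255, 62, 8), (271, 62, 40)]
```

step_arm(plan=[{"dx":-0.06,"dy":0,"dz":0,"rx":0,"ry":0,"rz":0,"claw":1},{"dx":-0.05,"dy":0,"dz":0,"rx":0,"ry":0,"rz":0,"claw":1},{"dx":0,"dy":0,"dz":0,"rx":0,"ry":0,"rz":0,"claw":1},{"dx":0.06,"dy":0,"dz":0,"rx":0,"ry":0,"rz":0,"claw":1},{"dx":0,"dy":0,"dz":0,"rx":0,"ry":0,"rz":0,"claw":1}])

```text
time_s: 27.35
ee_pos: [0.5736, 0.0328, 0.16]
eef_rot: [3.141, 0.002, -0.0]
force: [0.7, 0.9, -1.1]
grip_width: 0.0237
grip_force: 30.0
```

```bash
python3 -c "from look import *;look('w22')"
```

```text
27.35 [0.5736 0.0328 0.16  ] F [ 0.7  0.9 -1.1]
  z-off -0.100 n73 y[-17.6 16.7] xmax 13.6
  z-off -0.090 n77 y[-12.4 12.0] xmax 14.9
  z-off -0.080 n87 y[-12.6 12.5] xmax 14.7
  z-off -0.070 n97 y[-12.7 12.1] xmax 14.8
  z-off -0.060 n114 y[-12.2 12.4] xmax 14.5
  z-off -0.050 n355 y[-12.6 12.7] xmax 14.0
  z-off -0.040 n23 y[-10.6 10.4] xmax 12.5
  z-off -0.030 n152 y[-10.9 10.5] xmax 12.4
  z-off -0.020 n175 y[-11.1 10.8] xmax 12.2
   wrist [(63, 64, 1188), (112, 62, 56), (254, 62, 245), (286, 65, 1198), (345, 65, 661)]
   scene [(61, 63, 108), (248, 65, 39)]
   top [(251, 62, 29), (271, 61, 37)]
```

```bash
sed -i 's/OFF=np.array(\[-.0045/OFF=np.array([.0002/' path.py; python3 -c "
from path import *
plan([(-5,37),(-40,37),(-38,59),(-24,63)],8.5)"
```

```text
foot now 359 deg r 34.6
{"dx": 0.022, "dy": 0.027}
{"dx": -0.014, "dy": 0.074}
{"dx": -0.029, "dy": 0.069}
{"dx": -0.042, "dy": 0.062}
{"dx": 0.059, "dy": 0.043}
{"dx": 0.061, "dy": 0.042}
{"dx": 0.062, "dy": 0.040}
{"dx": 0.058, "dy": -0.049}
{"dx": 0.053, "dy": -0.058}
```

step_arm(plan=[{"dx":0.022,"dy":0.027,"dz":0,"rx":0,"ry":0,"rz":0,"claw":1},{"dx":-0.014,"dy":0.074,"dz":0,"rx":0,"ry":0,"rz":0,"claw":1},{"dx":-0.029,"dy":0.069,"dz":0,"rx":0,"ry":0,"rz":0,"claw":1},{"dx":-0.042,"dy":0.062,"dz":0,"rx":0,"ry":0,"rz":0,"claw":1},{"dx":0.059,"dy":0.043,"dz":0,"rx":0,"ry":0,"rz":0,"claw":1},{"dx":0.061,"dy":0.042,"dz":0,"rx":0,"ry":0,"rz":0,"claw":1},{"dx":0.062,"dy":0.04,"dz":0,"rx":0,"ry":0,"rz":0,"claw":1},{"dx":0.058,"dy":-0.049,"dz":0,"rx":0,"ry":0,"rz":0,"claw":1},{"dx":0.053,"dy":-0.058,"dz":0,"rx":0,"ry":0,"rz":0,"claw":1}], grip_force=60)

```text
time_s: 28.4
ee_pos: [0.5957, 0.0076, 0.1598]
eef_rot: [3.141, 0.005, -0.001]
force: [-8.6, -0.1, 3.0]
grip_width: 0.0235
grip_force: 60.0
```

```bash
python3 -c "from look import *;look('w23')"
```

```text
28.4 [0.5957 0.0076 0.1598] F [-8.6 -0.1  3. ]
  z-off -0.100 n22 y[-14.9 14.5] xmax -11.6
  z-off -0.090 n41 y[-12.9 12.2] xmax -8.3
  z-off -0.080 n65 y[-11.7 12.4] xmax -6.6
  z-off -0.070 n62 y[-12.6 11.9] xmax -5.2
  z-off -0.060 n87 y[-12.3 12.0] xmax -3.7
  z-off -0.050 n282 y[-12.8 13.0] xmax -4.0
  z-off -0.040 n26 y[-10.1 8.0] xmax -2.9
  z-off -0.030 n106 y[-11.0 10.8] xmax -1.6
  z-off -0.020 n124 y[-11.2 10.0] xmax -0.1
   wrist [(62, 64, 1150), (276, 75, 124), (297, 73, 258), (339, 66, 524)]
   scene [(60, 63, 108), (248, 65, 38)]
   top [(73, 65, 80), (119, 69, 58), (294, 65, 47)]
```

The stick holds well along the pads' closing line but slips across it. I'll straighten it on the hub again, then turn the tool 90° so the stiff direction lies along world x.

step_arm(plan=[{"dx":0.07,"dy":0,"dz":0,"rx":0,"ry":0,"rz":0,"claw":1},{"dx":0.02,"dy":-0.09,"dz":0,"rx":0,"ry":0,"rz":0,"claw":1},{"dx":0,"dy":-0.09,"dz":0,"rx":0,"ry":0,"rz":0,"claw":1},{"dx":-0.05,"dy":-0.08,"dz":0,"rx":0,"ry":0,"rz":0,"claw":1},{"dx":-0.07,"dy":0,"dz":0,"rx":0,"ry":0,"rz":0,"claw":1},{"dx":-0.07,"dy":0,"dz":0,"rx":0,"ry":0,"rz":0,"claw":1},{"dx":-0.07,"dy":0,"dz":0,"rx":0,"ry":0,"rz":0,"claw":1},{"dx":-0.07,"dy":0,"dz":0,"rx":0,"ry":0,"rz":0,"claw":1},{"dx":-0.05,"dy":0,"dz":0,"rx":0,"ry":0,"rz":0,"claw":1},{"dx":0,"dy":0,"dz":0,"rx":0,"ry":0,"rz":0,"claw":1}], grip_force=30)

```text
time_s: 29.55
ee_pos: [0.5684, 0.0338, 0.162]
eef_rot: [-3.141, -0.005, -0.0]
force: [6.8, 0.6, 4.2]
grip_width: 0.0233
grip_force: 30.0
```

step_arm(plan=[{"dx":0.06,"dy":0,"dz":0,"rx":0,"ry":0,"rz":0,"claw":1},{"dx":0,"dy":0,"dz":0,"rx":0,"ry":0,"rz":0,"claw":1}], grip_force=60)

```text
time_s: 29.75
ee_pos: [0.5737, 0.0337, 0.1603]
eef_rot: [3.141, 0.001, -0.0]
force: [0.3, 0.1, -1.1]
grip_width: 0.0233
grip_force: 60.0
```

```bash
python3 -c "from look import *;look('w24')"
```

```text
29.75 [0.5737 0.0337 0.1603] F [ 0.3  0.1 -1.1]
  z-off -0.100 n54 y[-17.7 16.8] xmax 14.0
  z-off -0.090 n78 y[-12.7 12.4] xmax 15.3
  z-off -0.080 n92 y[-12.3 12.3] xmax 15.1
  z-off -0.070 n104 y[-12.5 12.6] xmax 14.6
  z-off -0.060 n118 y[-12.6 12.3] xmax 14.4
  z-off -0.050 n391 y[-12.6 12.7] xmax 13.9
  z-off -0.040 n16 y[-9.8 9.9] xmax 11.3
  z-off -0.030 n162 y[-11.1 10.9] xmax 11.5
  z-off -0.020 n180 y[-10.9 10.7] xmax 11.1
   wrist [(63, 64, 1190), (111, 63, 55), (254, 62, 240), (286, 65, 1189), (349, 66, 652)]
   scene [(61, 63, 108), (248, 65, 38)]
   top [(251, 62, 29), (272, 61, 29)]
```

Straight and centred again. Pellet 3 (31 mm so far) and pellet 4 (37 mm) still need more. I turn the tool to a yaw of about 52°, so the stiff direction matches those pushes.

step_arm(plan=[{"dx":0.01,"dy":0,"dz":0,"rx":0,"ry":0,"rz":-0.09,"claw":1},{"dx":0,"dy":0,"dz":0,"rx":0,"ry":0,"rz":-0.09,"claw":1},{"dx":0,"dy":0,"dz":0,"rx":0,"ry":0,"rz":-0.09,"claw":1},{"dx":0,"dy":0,"dz":0,"rx":0,"ry":0,"rz":-0.09,"claw":1},{"dx":0,"dy":0,"dz":0,"rx":0,"ry":0,"rz":-0.09,"claw":1},{"dx":0,"dy":0,"dz":0,"rx":0,"ry":0,"rz":-0.09,"claw":1},{"dx":0,"dy":0,"dz":0,"rx":0,"ry":0,"rz":-0.04,"claw":1}])

```text
time_s: 30.6
ee_pos: [0.5745, 0.034, 0.1601]
eef_rot: [-3.141, 0.001, 0.916]
force: [-0.4, 0.1, -0.9]
grip_width: 0.0232
grip_force: 60.0
```

```bash
sed -i "s/a=W\[m\]-e; print/a=(W[m]-e)@Ro.from_euler('z',o['eef_rot'][2]).as_matrix(); print/" look.py
sed -i "s/for x,y in d: .*/c,s=np.cos(Y),np.sin(Y)\n    for x,y in d: print('{\"dx\": %.3f, \"dy\": %.3f}'%(c*x+s*y,s*x-c*y))/; s/    print('foot now/    Y=telemetry.get_obs()['eef_rot'][2]; print('yaw',Y)\n    print('foot now/" path.py
python3 -c "
from look import *;look('w25')
from path import *
plan([(-5,37),(-37,38),(-37,59),(-22,64)],8.5)"
```

```text
30.6 [0.5745 0.034  0.1601] F [-0.4  0.1 -0.9]
  z-off -0.100 n49 y[-16.6 15.8] xmax 13.5
  z-off -0.090 n78 y[-12.1 12.6] xmax 15.3
  z-off -0.080 n94 y[-12.1 12.5] xmax 15.1
  z-off -0.070 n106 y[-12.3 12.8] xmax 14.8
  z-off -0.060 n120 y[-12.4 12.2] xmax 14.5
  z-off -0.050 n374 y[-12.4 12.7] xmax 13.9
  z-off -0.040 n20 y[-7.7 9.9] xmax 11.3
  z-off -0.030 n160 y[-11.0 10.7] xmax 11.6
  z-off -0.020 n175 y[-11.1 10.2] xmax 11.5
   wrist [(65, 65, 1337), (118, 67, 654), (351, 64, 624)]
   scene [(61, 63, 105), (248, 65, 39)]
   top [(253, 62, 22), (272, 61, 29)]
yaw 0.9093241517138593
foot now 1 deg r 35.8
{"dx": -0.023, "dy": 0.031}
{"dx": -0.060, "dy": 0.035}
{"dx": -0.066, "dy": 0.023}
{"dx": -0.070, "dy": 0.011}
{"dx": 0.001, "dy": 0.070}
{"dx": 0.001, "dy": 0.070}
{"dx": 0.001, "dy": 0.070}
{"dx": 0.081, "dy": 0.018}
{"dx": 0.085, "dy": 0.007}
```

step_arm(plan=[{"dx":-0.023,"dy":0.031,"dz":0,"rx":0,"ry":0,"rz":0,"claw":1},{"dx":-0.06,"dy":0.035,"dz":0,"rx":0,"ry":0,"rz":0,"claw":1},{"dx":-0.066,"dy":0.023,"dz":0,"rx":0,"ry":0,"rz":0,"claw":1},{"dx":-0.07,"dy":0.011,"dz":0,"rx":0,"ry":0,"rz":0,"claw":1},{"dx":0,"dy":0.07,"dz":0,"rx":0,"ry":0,"rz":0,"claw":1},{"dx":0,"dy":0.07,"dz":0,"rx":0,"ry":0,"rz":0,"claw":1},{"dx":0,"dy":0.07,"dz":0,"rx":0,"ry":0,"rz":0,"claw":1},{"dx":0,"dy":0,"dz":0,"rx":0,"ry":0,"rz":0,"claw":1}])

```text
time_s: 31.55
ee_pos: [0.5855, -0.0032, 0.1595]
eef_rot: [-3.139, 0.003, 0.911]
force: [-4.2, -1.2, -1.0]
grip_width: 0.0233
grip_force: 60.0
```

```bash
python3 -c "
from look import *;look('w26')"
```

```text
31.55 [ 0.5855 -0.0032  0.1595] F [-4.2 -1.2 -1. ]
  z-off -0.100 n69 y[-17.1 18.1] xmax 11.4
  z-off -0.090 n72 y[-14.4 12.8] xmax 14.8
  z-off -0.080 n91 y[-11.3 12.6] xmax 14.6
  z-off -0.070 n104 y[-12.2 12.9] xmax 14.5
  z-off -0.060 n116 y[-12.1 12.7] xmax 14.2
  z-off -0.050 n407 y[-26.1 12.9] xmax 13.6
  z-off -0.040 n19 y[-11.2 10.5] xmax 11.1
  z-off -0.030 n155 y[-10.7 10.9] xmax 11.6
  z-off -0.020 n186 y[-11.0 11.0] xmax 11.3
   wrist [(64, 64, 1472), (119, 67, 724), (243, 57, 25), (349, 66, 671)]
   scene [(60, 63, 104), (248, 65, 37)]
   top [(66, 66, 125), (119, 69, 57), (272, 67, 45)]
```

step_arm(plan=[{"dx":0.06,"dy":0.02,"dz":0,"rx":0,"ry":0,"rz":0,"claw":1},{"dx":0.06,"dy":0.015,"dz":0,"rx":0,"ry":0,"rz":0,"claw":1},{"dx":0.04,"dy":0.01,"dz":0,"rx":0,"ry":0,"rz":0,"claw":1}])

```text
time_s: 32.0
ee_pos: [0.5987, 0.008, 0.1602]
eef_rot: [-3.139, 0.003, 0.911]
force: [-15.2, -2.6, 6.1]
grip_width: 0.0235
grip_force: 60.0
```

```bash
python3 -c "
from look import *;look('w27')
from path import *
plan([(-30,38),(-82,37.5),(-70,45),(-63,51)],8.5)"
```

```text
32.0 [0.5987 0.008  0.1602] F [-15.2  -2.6   6.1]
  z-off -0.100 n66 y[-16.0 18.1] xmax 12.0
  z-off -0.090 n82 y[-16.4 13.1] xmax 14.4
  z-off -0.080 n95 y[-11.9 12.8] xmax 14.2
  z-off -0.070 n98 y[-11.7 13.0] xmax 13.9
  z-off -0.060 n115 y[-12.1 12.7] xmax 13.7
  z-off -0.050 n383 y[-12.3 13.2] xmax 13.2
  z-off -0.040 n19 y[-9.1 10.3] xmax 11.1
  z-off -0.030 n159 y[-10.7 11.0] xmax 11.1
  z-off -0.020 n178 y[-10.8 11.0] xmax 11.1
   wrist [(2, 67, 647), (64, 65, 1390), (118, 67, 698)]
   scene [(57, 64, 90), (248, 65, 38)]
   top [(67, 67, 97), (119, 69, 57), (296, 67, 55)]
yaw 0.9116392015046533
foot now 337 deg r 64.8
{"dx": -0.029, "dy": -0.062}
{"dx": -0.029, "dy": -0.062}
{"dx": -0.029, "dy": -0.062}
{"dx": -0.029, "dy": -0.062}
{"dx": -0.069, "dy": 0.002}
{"dx": -0.068, "dy": -0.010}
{"dx": -0.065, "dy": -0.022}
{"dx": -0.059, "dy": -0.034}
{"dx": -0.052, "dy": -0.044}
{"dx": 0.006, "dy": 0.055}
{"dx": 0.015, "dy": 0.057}
{"dx": 0.023, "dy": 0.081}
```

step_arm(plan=[{"dx":-0.029,"dy":-0.062,"dz":0,"rx":0,"ry":0,"rz":0,"claw":1},{"dx":-0.029,"dy":-0.062,"dz":0,"rx":0,"ry":0,"rz":0,"claw":1},{"dx":-0.029,"dy":-0.062,"dz":0,"rx":0,"ry":0,"rz":0,"claw":1},{"dx":-0.029,"dy":-0.062,"dz":0,"rx":0,"ry":0,"rz":0,"claw":1},{"dx":-0.069,"dy":0.002,"dz":0,"rx":0,"ry":0,"rz":0,"claw":1},{"dx":-0.068,"dy":-0.01,"dz":0,"rx":0,"ry":0,"rz":0,"claw":1},{"dx":-0.065,"dy":-0.022,"dz":0,"rx":0,"ry":0,"rz":0,"claw":1},{"dx":-0.059,"dy":-0.034,"dz":0,"rx":0,"ry":0,"rz":0,"claw":1},{"dx":-0.052,"dy":-0.044,"dz":0,"rx":0,"ry":0,"rz":0,"claw":1},{"dx":0,"dy":0,"dz":0,"rx":0,"ry":0,"rz":0,"claw":1}])

```text
time_s: 33.15
ee_pos: [0.5442, -0.0047, 0.1606]
eef_rot: [-3.141, 0.0, 0.911]
force: [0.3, -0.4, -0.8]
grip_width: 0.0231
grip_force: 60.0
```

step_arm(plan=[{"dx":0.006,"dy":0.055,"dz":0,"rx":0,"ry":0,"rz":0,"claw":1},{"dx":0.015,"dy":0.057,"dz":0,"rx":0,"ry":0,"rz":0,"claw":1},{"dx":0.023,"dy":0.081,"dz":0,"rx":0,"ry":0,"rz":0,"claw":1}])

```text
time_s: 33.45
ee_pos: [0.5616, -0.0097, 0.1608]
eef_rot: [-3.133, -0.002, 0.911]
force: [-23.9, 29.2, 20.8]
grip_width: 0.0241
grip_force: 60.4
```

```bash
python3 -c "
from look import *;look('w28')"
```

```text
33.45 [ 0.5616 -0.0097  0.1608] F [-23.9  29.2  20.8]
  z-off -0.100 n11 y[-7.6 18.2] xmax 17.0
  z-off -0.090 n83 y[-8.6 16.3] xmax 19.2
  z-off -0.080 n93 y[-8.3 15.9] xmax 18.8
  z-off -0.070 n116 y[-8.7 15.6] xmax 18.0
  z-off -0.060 n120 y[-9.1 15.2] xmax 17.4
  z-off -0.050 n400 y[-9.7 15.4] xmax 16.5
  z-off -0.040 n19 y[-7.6 8.4] xmax 13.6
  z-off -0.030 n165 y[-8.9 12.5] xmax 13.7
  z-off -0.020 n202 y[-10.0 12.4] xmax 12.9
   wrist [(3, 66, 742), (64, 64, 1525), (119, 67, 723), (302, 70, 502)]
   scene [(61, 63, 108), (249, 65, 39)]
   top [(11, 69, 10), (66, 65, 123), (119, 69, 57), (244, 68, 31)]
```

Direct dragging wedges pellet 3. Instead I'll push the touching row 1-2-3 from behind with the foot riding the wall, which worked for pellets 5 and 6, since the yaw now suits that direction.

```bash
python3 -c "
from path import *
plan([(292,37),(208,37),(208,62),(220,65),(245,68)],9)"
```

```text
yaw 0.9116900552510467
foot now 298 deg r 48.9
{"dx": 0.008, "dy": -0.062}
{"dx": 0.008, "dy": -0.062}
{"dx": -0.062, "dy": -0.046}
{"dx": -0.052, "dy": -0.058}
{"dx": -0.038, "dy": -0.067}
{"dx": -0.024, "dy": -0.074}
{"dx": -0.008, "dy": -0.077}
{"dx": 0.008, "dy": -0.077}
{"dx": 0.024, "dy": -0.073}
{"dx": -0.076, "dy": -0.034}
{"dx": -0.076, "dy": -0.034}
{"dx": -0.076, "dy": -0.034}
{"dx": -0.038, "dy": 0.056}
{"dx": -0.032, "dy": 0.061}
{"dx": -0.019, "dy": 0.069}
{"dx": -0.011, "dy": 0.072}
{"dx": -0.003, "dy": 0.073}
{"dx": 0.005, "dy": 0.074}
```

step_arm(plan=[{"dx":0.01,"dy":-0.08,"dz":0,"rx":0,"ry":0,"rz":0,"claw":1},{"dx":0.01,"dy":-0.08,"dz":0,"rx":0,"ry":0,"rz":0,"claw":1},{"dx":-0.062,"dy":-0.046,"dz":0,"rx":0,"ry":0,"rz":0,"claw":1},{"dx":0,"dy":0,"dz":0,"rx":0,"ry":0,"rz":0,"claw":1},{"dx":0,"dy":0,"dz":0,"rx":0,"ry":0,"rz":0,"claw":1}])

```text
time_s: 34.1
ee_pos: [0.5441, -0.0039, 0.1607]
eef_rot: [3.141, -0.0, 0.911]
force: [0.0, 0.1, -0.7]
grip_width: 0.0233
grip_force: 60.0
```

```bash
python3 -c "
from look import *;look('w29')
from path import *
plan([(270,37),(208,37),(208,62),(220,65),(245,68)],9)"
```

```text
34.1 [ 0.5441 -0.0039  0.1607] F [ 0.   0.1 -0.7]
  z-off -0.100 n23 y[-15.9 17.7] xmax 19.0
  z-off -0.090 n80 y[-12.5 10.6] xmax 20.9
  z-off -0.080 n100 y[-12.1 12.4] xmax 20.2
  z-off -0.070 n107 y[-12.3 12.6] xmax 19.5
  z-off -0.060 n130 y[-12.1 13.0] xmax 18.8
  z-off -0.050 n411 y[-12.4 13.2] xmax 17.9
  z-off -0.040 n19 y[-4.6 9.3] xmax 13.3
  z-off -0.030 n162 y[-10.3 10.9] xmax 14.7
  z-off -0.020 n197 y[-10.7 10.9] xmax 14.2
   wrist [(3, 65, 754), (65, 64, 1553), (119, 67, 727), (280, 62, 40), (300, 67, 613)]
   scene [(60, 63, 109), (119, 64, 51), (249, 65, 39)]
   top [(66, 66, 124), (119, 69, 58)]
yaw 0.9106985042149904
foot now 278 deg r 37.6
{"dx": -0.031, "dy": -0.044}
{"dx": -0.042, "dy": -0.068}
{"dx": -0.026, "dy": -0.075}
{"dx": -0.009, "dy": -0.079}
{"dx": 0.008, "dy": -0.080}
{"dx": 0.025, "dy": -0.076}
{"dx": -0.076, "dy": -0.034}
{"dx": -0.076, "dy": -0.034}
{"dx": -0.076, "dy": -0.034}
{"dx": -0.038, "dy": 0.056}
{"dx": -0.032, "dy": 0.061}
{"dx": -0.019, "dy": 0.069}
{"dx": -0.011, "dy": 0.072}
{"dx": -0.003, "dy": 0.073}
{"dx": 0.005, "dy": 0.074}
```

```bash
sed -i 's/OFF=np.array(\[.0002,0\])/OFF=np.array([.0039,.0050])/' path.py; grep -n OFF= path.py; python3 -c "
from path import *
plan([(275,37),(208,37),(208,62),(220,65),(245,68)],9)"
```

```text
3:C=np.array([.539,.0335]);OFF=np.array([.0039,.0050])
yaw 0.9106985042149904
foot now 286 deg r 33.5
{"dx": -0.072, "dy": -0.018}
{"dx": -0.051, "dy": -0.070}
{"dx": -0.033, "dy": -0.080}
{"dx": -0.014, "dy": -0.085}
{"dx": 0.006, "dy": -0.086}
{"dx": 0.026, "dy": -0.082}
{"dx": -0.076, "dy": -0.034}
{"dx": -0.076, "dy": -0.034}
{"dx": -0.076, "dy": -0.034}
{"dx": -0.038, "dy": 0.056}
{"dx": -0.032, "dy": 0.061}
{"dx": -0.019, "dy": 0.069}
{"dx": -0.011, "dy": 0.072}
{"dx": -0.003, "dy": 0.073}
{"dx": 0.005, "dy": 0.074}
```

step_arm(plan=[{"dx":-0.072,"dy":-0.018,"dz":0,"rx":0,"ry":0,"rz":0,"claw":1},{"dx":-0.051,"dy":-0.07,"dz":0,"rx":0,"ry":0,"rz":0,"claw":1},{"dx":-0.033,"dy":-0.08,"dz":0,"rx":0,"ry":0,"rz":0,"claw":1},{"dx":-0.014,"dy":-0.085,"dz":0,"rx":0,"ry":0,"rz":0,"claw":1},{"dx":0.006,"dy":-0.086,"dz":0,"rx":0,"ry":0,"rz":0,"claw":1},{"dx":0.026,"dy":-0.082,"dz":0,"rx":0,"ry":0,"rz":0,"claw":1},{"dx":-0.076,"dy":-0.034,"dz":0,"rx":0,"ry":0,"rz":0,"claw":1},{"dx":-0.076,"dy":-0.034,"dz":0,"rx":0,"ry":0,"rz":0,"claw":1},{"dx":-0.076,"dy":-0.034,"dz":0,"rx":0,"ry":0,"rz":0,"claw":1},{"dx":0,"dy":0,"dz":0,"rx":0,"ry":0,"rz":0,"claw":1}])

```text
time_s: 35.25
ee_pos: [0.4795, -0.001, 0.1605]
eef_rot: [3.142, 0.0, 0.91]
force: [0.2, -0.8, -0.8]
grip_width: 0.0233
grip_force: 60.0
```

step_arm(plan=[{"dx":-0.038,"dy":0.056,"dz":0,"rx":0,"ry":0,"rz":0,"claw":1},{"dx":-0.032,"dy":0.061,"dz":0,"rx":0,"ry":0,"rz":0,"claw":1},{"dx":-0.019,"dy":0.069,"dz":0,"rx":0,"ry":0,"rz":0,"claw":1},{"dx":-0.011,"dy":0.072,"dz":0,"rx":0,"ry":0,"rz":0,"claw":1}])

```text
time_s: 35.65
ee_pos: [0.4949, -0.0248, 0.1603]
eef_rot: [-3.141, 0.0, 0.911]
force: [-0.7, 1.0, -1.1]
grip_width: 0.023
grip_force: 60.0
```

```bash
python3 -c "
from look import *;look('w30')"
```

```text
35.65 [ 0.4949 -0.0248  0.1603] F [-0.7  1.  -1.1]
  z-off -0.100 n33 y[-16.3 17.2] xmax 18.9
  z-off -0.090 n95 y[-16.3 16.7] xmax 20.8
  z-off -0.080 n107 y[-15.2 15.0] xmax 20.2
  z-off -0.070 n123 y[-14.3 14.5] xmax 19.7
  z-off -0.060 n146 y[-13.8 14.0] xmax 18.9
  z-off -0.050 n404 y[-12.3 13.4] xmax 17.9
  z-off -0.040 n21 y[-7.8 7.8] xmax 13.8
  z-off -0.030 n169 y[-11.1 10.8] xmax 14.7
  z-off -0.020 n195 y[-10.9 10.9] xmax 14.2
   wrist [(3, 64, 872), (54, 65, 935), (77, 64, 924), (120, 67, 802), (256, 65, 609), (289, 64, 1343)]
   scene [(61, 64, 106), (119, 65, 52), (257, 63, 28)]
   top [(3, 66, 64), (65, 66, 126), (119, 69, 58), (294, 65, 91)]
```

step_arm(plan=[{"dx":-0.003,"dy":0.073,"dz":0,"rx":0,"ry":0,"rz":0,"claw":1},{"dx":0.005,"dy":0.074,"dz":0,"rx":0,"ry":0,"rz":0,"claw":1},{"dx":0.012,"dy":0.07,"dz":0,"rx":0,"ry":0,"rz":0,"claw":1}])

```text
time_s: 36.1
ee_pos: [0.5116, -0.0348, 0.1601]
eef_rot: [-3.135, -0.001, 0.911]
force: [-19.8, 18.2, 10.1]
grip_width: 0.0236
grip_force: 60.1
```

```bash
python3 -c "
from look import *;look('w31')"
```

```text
36.1 [ 0.5116 -0.0348  0.1601] F [-19.8  18.2  10.1]
  z-off -0.100 n47 y[-14.3 19.3] xmax 19.9
  z-off -0.090 n87 y[-14.0 18.7] xmax 21.7
  z-off -0.080 n109 y[-13.6 16.9] xmax 21.2
  z-off -0.070 n131 y[-13.1 15.7] xmax 20.4
  z-off -0.060 n137 y[-12.8 14.3] xmax 19.6
  z-off -0.050 n438 y[-24.9 14.5] xmax 18.6
  z-off -0.040 n21 y[-4.8 6.9] xmax 13.7
  z-off -0.030 n169 y[-10.1 11.9] xmax 15.2
  z-off -0.020 n207 y[-10.4 11.6] xmax 14.7
   wrist [(2, 64, 867), (54, 65, 929), (76, 64, 921), (120, 67, 812), (292, 62, 2003)]
   scene [(60, 64, 108), (119, 64, 54), (271, 63, 9)]
   top [(3, 66, 62), (65, 66, 125), (119, 69, 58), (317, 67, 42)]
```

All seven now lie 41–74 mm from their starts. I back off, lift out and carry the stick to the stand, taking out its 3.7° lean on the way.

step_arm(plan=[{"dx":0.05,"dy":-0.1,"dz":0,"rx":0,"ry":0,"rz":0,"claw":1},{"dx":0.08,"dy":-0.08,"dz":0,"rx":0,"ry":0,"rz":0,"claw":1},{"dx":0,"dy":0,"dz":-0.2,"rx":0,"ry":0,"rz":0,"claw":1},{"dx":0,"dy":0,"dz":-0.25,"rx":0,"ry":0,"rz":0,"claw":1},{"dx":0,"dy":0,"dz":-0.25,"rx":0,"ry":0,"rz":0,"claw":1},{"dx":0,"dy":0,"dz":-0.25,"rx":0,"ry":-0.041,"rz":0,"claw":1},{"dx":0,"dy":0,"dz":0,"rx":0,"ry":0,"rz":0,"claw":1},{"dx":0,"dy":0,"dz":0,"rx":0,"ry":0,"rz":0,"claw":1}])

```text
time_s: 37.05
ee_pos: [0.5064, -0.0145, 0.255]
eef_rot: [3.141, 0.063, 0.912]
force: [-0.3, -0.6, -1.5]
grip_width: 0.0232
grip_force: 60.0
```

```bash
cat > go.py <<'E'
import numpy as np,sys
from station import telemetry
from scipy.spatial.transform import Rotation as Ro
def go(x,y,z=None):
    o=telemetry.get_obs();e=np.array(o['ee_pos']);t=np.array([x,y,e[2] if z is None else z])
    print('tcp',e.round(4),'rot',np.round(o['eef_rot'],3),'F',np.round(o['force'],1),'tool shift/0.1:',(Ro.from_euler('xyz',o['eef_rot']).as_matrix().T@(t-e)*10).round(3))
E
python3 -c "
from look import *;look('w32')
from go import go;go(.5305,.3697,.262)"
```

```text
37.05 [ 0.5064 -0.0145  0.255 ] F [-0.3 -0.6 -1.5]
  z-off -0.090 n87 y[-12.5 12.7] xmax 15.2
  z-off -0.080 n103 y[-12.0 13.1] xmax 15.0
  z-off -0.070 n119 y[-12.2 12.5] xmax 15.0
  z-off -0.060 n129 y[-12.1 13.0] xmax 14.8
  z-off -0.050 n402 y[-12.4 13.3] xmax 14.5
  z-off -0.040 n27 y[-10.4 8.8] xmax 12.2
  z-off -0.030 n167 y[-10.9 10.9] xmax 12.8
  z-off -0.020 n211 y[-11.8 10.8] xmax 12.6
   wrist [(3, 65, 466), (54, 66, 460), (77, 64, 487), (120, 67, 421), (293, 61, 1096)]
   scene [(60, 64, 108), (119, 65, 56), (269, 61, 13)]
   top [(3, 66, 66), (66, 66, 125), (119, 69, 56), (318, 68, 35)]
tcp [ 0.5058 -0.015   0.2542] rot [-3.14   0.065  0.911] F [-0.5 -0.8 -1.5] tool shift/0.1: [ 3.179 -2.163 -0.281]
```

step_arm(plan=[{"dx":0.2,"dy":-0.13,"dz":-0.02,"rx":0,"ry":0,"rz":0,"claw":1},{"dx":0.35,"dy":-0.24,"dz":-0.025,"rx":0,"ry":0,"rz":0,"claw":1},{"dx":0.36,"dy":-0.25,"dz":-0.025,"rx":0,"ry":0,"rz":0,"claw":1},{"dx":0.36,"dy":-0.25,"dz":-0.025,"rx":0,"ry":0,"rz":0,"claw":1},{"dx":0.36,"dy":-0.25,"dz":-0.025,"rx":0,"ry":0,"rz":0,"claw":1},{"dx":0.36,"dy":-0.25,"dz":-0.025,"rx":0,"ry":0,"rz":0,"claw":1},{"dx":0.36,"dy":-0.25,"dz":-0.025,"rx":0,"ry":0,"rz":0,"claw":1},{"dx":0.36,"dy":-0.25,"dz":-0.025,"rx":0,"ry":0,"rz":0,"claw":1},{"dx":0.36,"dy":-0.25,"dz":-0.025,"rx":0,"ry":0,"rz":0,"claw":1},{"dx":0.1,"dy":-0.05,"dz":-0.01,"rx":0,"ry":0,"rz":0,"claw":1}])

```text
time_s: 38.2
ee_pos: [0.5286, 0.3726, 0.2561]
eef_rot: [-3.14, 0.066, 0.914]
force: [-0.2, -1.2, -0.5]
grip_width: 0.0236
grip_force: 60.0
```

step_arm(plan=[{"dx":0,"dy":0,"dz":0,"rx":0,"ry":0,"rz":0,"claw":1},{"dx":0,"dy":0,"dz":0,"rx":0,"ry":0,"rz":0,"claw":1},{"dx":0,"dy":0,"dz":0,"rx":0,"ry":0,"rz":0,"claw":1}])

```text
time_s: 38.5
ee_pos: [0.5298, 0.3679, 0.2579]
eef_rot: [-3.142, 0.065, 0.91]
force: [-0.5, 0.7, -0.5]
grip_width: 0.0235
grip_force: 60.0
```

```bash
python3 - <<'E'
from go import go
go(.5297,.3688)
from h import *
from station import telemetry,viewer
o=telemetry.get_obs();q=viewer.camera('wrist');W=cloud(q,o);hsv=cv2.cvtColor(q['img'],cv2.COLOR_RGB2HSV)
e=np.array(o['ee_pos'])
m=(W[...,2]>.12)&(W[...,2]<e[2]-.02)&(np.hypot(W[...,0]-e[0],W[...,1]-e[1])<.03)&(hsv[...,1]>60)
A=W[m];y=o['eef_rot'][2];u=np.array([np.cos(y),np.sin(y)]);v=np.array([-u[1],u[0]])
for z in (.16,.17,.18,.19,.2,.215,.225,.235):
    a=A[abs(A[:,2]-z)<.005][:,:2]-e[:2]
    if len(a)>10:print(z,len(a),'u max %.1f  v mid %.1f'%(np.percentile(a@u,98)*1e3,np.percentile(a@v,[2,98]).mean()*1e3))
m=(W[...,2]>.046)&(W[...,2]<.055)&(abs(W[...,0]-.53)<.08)&(abs(W[...,1]-.37)<.08)
print(m.sum(),cv2.minAreaRect(W[m][:,:2].astype('f')*1000))
E
```

```text
tcp [0.5298 0.3679 0.2579] rot [-3.142  0.065  0.91 ] F [-0.5  0.7 -0.5] tool shift/0.1: [ 0.006 -0.006 -0.   ]
0.16 17 u max 14.6  v mid 0.4
0.17 94 u max 15.0  v mid 0.1
0.18 105 u max 15.0  v mid 0.4
0.19 114 u max 14.9  v mid 0.3
0.2 144 u max 14.8  v mid 0.2
0.215 37 u max 10.0  v mid 0.1
0.225 132 u max 12.7  v mid -0.2
0.235 157 u max 12.7  v mid 0.1
3664 ((529.6844482421875, 368.6791076660156), (90.35601043701172, 90.28948974609375), 13.737459182739258)
```

step_arm(plan=[{"dx":0.025,"dy":-0.005,"dz":0.3,"rx":0,"ry":0,"rz":0,"claw":1},{"dx":0.023,"dy":0,"dz":0.35,"rx":0,"ry":0,"rz":0,"claw":1},{"dx":0.02,"dy":0,"dz":0.3,"rx":0,"ry":0,"rz":0,"claw":1},{"dx":0.01,"dy":0,"dz":0.15,"rx":0,"ry":0,"rz":0,"claw":1},{"dx":0.01,"dy":0,"dz":0.15,"rx":0,"ry":0,"rz":0,"claw":1},{"dx":0.01,"dy":0,"dz":0.15,"rx":0,"ry":0,"rz":0,"claw":1},{"dx":0,"dy":0,"dz":0,"rx":0,"ry":0,"rz":0,"claw":1},{"dx":0,"dy":0,"dz":0,"rx":0,"ry":0,"rz":0,"claw":1}])

```text
time_s: 39.35
ee_pos: [0.5299, 0.3702, 0.1183]
eef_rot: [3.141, 0.064, 0.911]
force: [-0.7, 0.8, -0.6]
grip_width: 0.0236
grip_force: 60.0
```

step_arm(plan=[{"dx":0.002,"dy":0,"dz":0.03,"rx":0,"ry":0,"rz":0,"claw":1},{"dx":0.002,"dy":0,"dz":0.025,"rx":0,"ry":0,"rz":0,"claw":1},{"dx":0,"dy":0,"dz":0.01,"rx":0,"ry":0,"rz":0,"claw":1},{"dx":0,"dy":0,"dz":0,"rx":0,"ry":0,"rz":0,"claw":1}])

```text
time_s: 39.75
ee_pos: [0.5296, 0.3701, 0.1111]
eef_rot: [-3.142, 0.064, 0.911]
force: [-0.0, -0.0, -0.6]
grip_width: 0.0234
grip_force: 60.0
```

step_arm(plan=[{"dx":0,"dy":0,"dz":0.012,"rx":0,"ry":0,"rz":0,"claw":1},{"dx":0,"dy":0,"dz":0,"rx":0,"ry":0,"rz":0,"claw":1},{"dx":0,"dy":0,"dz":0,"rx":0,"ry":0,"rz":0,"claw":0.4},{"dx":0,"dy":0,"dz":0,"rx":0,"ry":0,"rz":0,"claw":0.4},{"dx":0,"dy":0,"dz":0,"rx":0,"ry":0,"rz":0,"claw":0.4},{"dx":0,"dy":0,"dz":0,"rx":0,"ry":0,"rz":0,"claw":0.4},{"dx":0,"dy":0,"dz":0,"rx":0,"ry":0,"rz":0,"claw":0.4}])

```text
time_s: 40.45
ee_pos: [0.5296, 0.37, 0.11]
eef_rot: [3.142, 0.064, 0.911]
force: [0.5, -0.6, 0.2]
grip_width: 0.056
grip_force: 0.0
```

```bash
python3 - <<'E'
from station import telemetry
o=telemetry.get_obs();print(o['time_s'],o['ee_pos'],o['eef_rot'],o['force'],o['grip_width'])
E
```

```text
40.45 [0.5295951  0.36996504 0.10998222] [3.14157079 0.06437516 0.91102124] [ 0.49608706 -0.56356774  0.16746083] 0.05601697643967734
```

step_arm(plan=[{"dx":-0.013,"dy":0,"dz":-0.2,"rx":0,"ry":0,"rz":0,"claw":0.4},{"dx":-0.02,"dy":0,"dz":-0.3,"rx":0,"ry":0,"rz":0,"claw":0.4},{"dx":-0.023,"dy":0,"dz":-0.35,"rx":0,"ry":0,"rz":0,"claw":0.4},{"dx":-0.023,"dy":0,"dz":-0.35,"rx":0,"ry":0,"rz":0,"claw":0.4},{"dx":-0.023,"dy":0,"dz":-0.35,"rx":0,"ry":0.041,"rz":0,"claw":0.4},{"dx":0,"dy":0,"dz":0,"rx":0,"ry":0,"rz":-0.09,"claw":0.4},{"dx":0,"dy":0,"dz":0,"rx":0,"ry":0,"rz":-0.092,"claw":0.4},{"dx":0,"dy":0,"dz":0,"rx":0,"ry":0,"rz":-0.092,"claw":0.4},{"dx":0,"dy":0,"dz":0,"rx":0,"ry":0,"rz":-0.092,"claw":0.4},{"dx":0,"dy":0,"dz":0,"rx":0,"ry":0,"rz":-0.092,"claw":0.4}])

```text
time_s: 41.45
ee_pos: [0.5295, 0.3698, 0.2653]
eef_rot: [3.141, -0.0, 1.636]
force: [-0.8, 0.4, -0.5]
grip_width: 0.0565
grip_force: 0.0
```

step_arm(plan=[{"dx":0,"dy":0,"dz":0,"rx":0,"ry":0,"rz":-0.092,"claw":0.4},{"dx":0,"dy":0,"dz":0,"rx":0,"ry":0,"rz":-0.092,"claw":0.5},{"dx":0,"dy":0,"dz":0,"rx":0,"ry":0,"rz":-0.092,"claw":0.6},{"dx":0,"dy":0,"dz":0,"rx":0,"ry":0,"rz":-0.092,"claw":0.65},{"dx":0,"dy":0,"dz":0,"rx":0,"ry":0,"rz":-0.092,"claw":0.65},{"dx":0,"dy":0,"dz":0,"rx":0,"ry":0,"rz":-0.092,"claw":0.65}])

```text
time_s: 42.05
ee_pos: [0.5294, 0.3698, 0.2653]
eef_rot: [-3.142, 0.0, 2.503]
force: [-0.9, -0.1, -0.3]
grip_width: 0.0329
grip_force: 0.0
```

```bash
python3 - <<'E'
from go import go
go(.5484,-.204)
from h import *
from station import telemetry,viewer
print(telemetry.get_obs()['time_s'],telemetry.get_obs()['grip_width'])
W=[cloud(viewer.camera(n)) for n in('top','scene')]
for w in W:
    m=(abs(w[...,0]-.53)<.06)&(abs(w[...,1]-.37)<.06)&(w[...,2]>.145)&(w[...,2]<.165)
    print('sticktop',m.sum(),w[m].mean(0) if m.any() else '')
E
```

```text
tcp [0.5294 0.3698 0.2653] rot [-3.142  0.     2.503] F [-0.9 -0.1 -0.3] tool shift/0.1: [-3.57  -4.496  0.   ]
42.05 0.032897652165201116
sticktop 72 [0.53176298 0.36946985 0.1527883 ]
sticktop 44 [0.53339406 0.36724639 0.15083477]
```

step_arm(plan=[{"dx":-0.15,"dy":-0.19,"dz":0,"rx":0,"ry":0,"rz":0,"claw":0.65},{"dx":-0.25,"dy":-0.31,"dz":0,"rx":0,"ry":0,"rz":0,"claw":0.65},{"dx":-0.25,"dy":-0.31,"dz":0,"rx":0,"ry":0,"rz":0,"claw":0.65},{"dx":-0.25,"dy":-0.31,"dz":0,"rx":0,"ry":0,"rz":0,"claw":0.65},{"dx":-0.25,"dy":-0.31,"dz":0,"rx":0,"ry":0,"rz":0,"claw":0.65},{"dx":-0.25,"dy":-0.31,"dz":0,"rx":0,"ry":0,"rz":0,"claw":0.65},{"dx":-0.25,"dy":-0.31,"dz":0,"rx":0,"ry":0,"rz":0,"claw":0.65},{"dx":-0.25,"dy":-0.31,"dz":0,"rx":0,"ry":0,"rz":0,"claw":0.65},{"dx":-0.25,"dy":-0.31,"dz":0,"rx":0,"ry":0,"rz":0,"claw":0.65},{"dx":-0.25,"dy":-0.31,"dz":0,"rx":0,"ry":0,"rz":0,"claw":0.65}])

```text
time_s: 43.15
ee_pos: [0.5422, -0.0142, 0.2655]
eef_rot: [3.141, 0.0, 2.492]
force: [0.9, 0.4, -0.4]
grip_width: 0.0329
grip_force: 0.0
```

step_arm(plan=[{"dx":-0.25,"dy":-0.31,"dz":0,"rx":0,"ry":0,"rz":0,"claw":0.65},{"dx":-0.25,"dy":-0.31,"dz":0,"rx":0,"ry":0,"rz":0,"claw":0.65},{"dx":-0.25,"dy":-0.31,"dz":0,"rx":0,"ry":0,"rz":0,"claw":0.65},{"dx":-0.25,"dy":-0.31,"dz":0,"rx":0,"ry":0,"rz":0,"claw":0.65},{"dx":-0.17,"dy":-0.27,"dz":0,"rx":0,"ry":0,"rz":0,"claw":0.65},{"dx":0,"dy":0,"dz":0,"rx":0,"ry":0,"rz":0,"claw":0.65},{"dx":0,"dy":0,"dz":0,"rx":0,"ry":0,"rz":0,"claw":0.65}])

```text
time_s: 43.85
ee_pos: [0.5452, -0.2037, 0.2652]
eef_rot: [3.141, -0.0, 2.493]
force: [0.0, 1.0, -0.5]
grip_width: 0.0329
grip_force: 0.0
```

```bash
cat > knob.py <<'E'
from h import *
from station import telemetry,viewer
def knob(p0=np.array([.5488,-.2030])):
    o=telemetry.get_obs();q=viewer.camera('wrist');W=cloud(q,o);im=q['img'].astype(int)
    print(o['time_s'],o['ee_pos'])
    r=np.hypot(W[...,0]-p0[0],W[...,1]-p0[1]);z=W[...,2]
    m=(r<.026)&(z>.046)&(z<.060)
    b=m&(im.max(2)<80);w=m&(im.min(2)>150)
    P=W[b|w];print('bar',b.sum(),w.sum(),cv2.minAreaRect(P[:,:2].astype('f')*1000),P[:,2].mean())
    if w.any() and b.any(): d=W[w].mean(0)-W[b].mean(0);print('white dir',np.degrees(np.arctan2(d[1],d[0])),'line fit',W[w].mean(0))
    bx=(z>.052)&(z<.0605)&(W[...,1]<-.13)&(W[...,1]>-.29)&(r>.03);a=W[bx]
    h=(r>.03)&(r<.043)&(z<.03);
    # well edge: nearest box-top points in each direction
    ang=np.degrees(np.arctan2(a[:,1]-p0[1],a[:,0]-p0[0]));rr=np.hypot(*(a[:,:2]-p0).T);E=[]
    for t in range(-180,180,10):
        k=(ang>=t)&(ang<t+10)&(rr>.036)&(rr<.055)
        if k.sum()>3:E.append(a[k][rr[k].argmin(),:2])
    print('well',len(E),circ(np.array(E)))
    return o,q,W
E
python3 -c "
from knob import *
o,q,W=knob()
from go import go;go(.5484,-.204)
cv2.imwrite('pics/k1.png',q['img'][:,:,::-1])"
```

```text
43.85 [ 0.54520515 -0.20369473  0.26518359]
bar 193 62 ((548.5963745117188, -204.3066864013672), (13.024593353271484, 35.600547790527344), 52.77942657470703) 0.05402710164119601
white dir 141.78107968403162 line fit [ 0.54330241 -0.20023525  0.0542508 ]
well 36 (array([ 0.54881604, -0.20409136]), np.float64(0.04368934625090581))
tcp [ 0.5454 -0.203   0.2653] rot [ 3.141 -0.     2.495] F [1.1 0.3 0. ] tool shift/0.1: [-0.03  0.01 -0.  ]
```

View pics/k1.png

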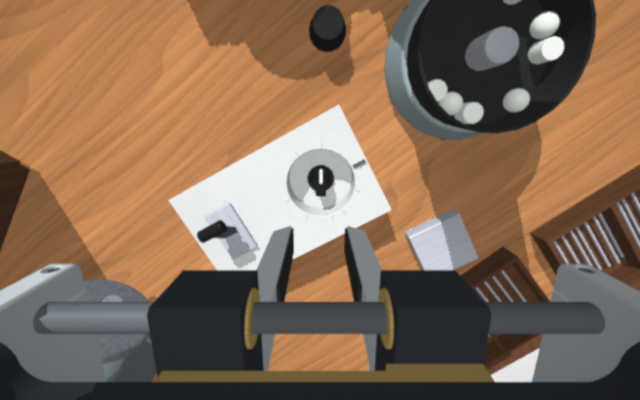

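The picture shows the knob at (321,180) with its white pointer aimed up the image, aligned with the jaws. The mark is at (360,163) and the lever at (212,232). I go down on the bar.

step_arm(plan=[{"dx":-0.032,"dy":0.01,"dz":0.3,"rx":0,"ry":0,"rz":0,"claw":0.65},{"dx":0,"dy":0,"dz":0.4,"rx":0,"ry":0,"rz":0,"claw":0.65},{"dx":0,"dy":0,"dz":0.4,"rx":0,"ry":0,"rz":0,"claw":0.65},{"dx":0,"dy":0,"dz":0.4,"rx":0,"ry":0,"rz":0,"claw":0.65},{"dx":0,"dy":0,"dz":0.2,"rx":0,"ry":0,"rz":0,"claw":0.65},{"dx":0,"dy":0,"dz":0,"rx":0,"ry":0,"rz":0,"claw":0.65},{"dx":0,"dy":0,"dz":0,"rx":0,"ry":0,"rz":0,"claw":0.65}])

```text
time_s: 44.6
ee_pos: [0.5491, -0.204, 0.0964]
eef_rot: [3.141, 0.001, 2.498]
force: [0.1, -0.5, 1.1]
grip_width: 0.0325
grip_force: 0.0
```

```bash
python3 -c "
from go import go;go(.5487,-.2042,.045)"
```

```text
tcp [ 0.5491 -0.204   0.0964] rot [3.141e+00 1.000e-03 2.498e+00] F [ 0.1 -0.5  1.1] tool shift/0.1: [ 0.002 -0.004  0.514]
```

step_arm(plan=[{"dx":0,"dy":-0.004,"dz":0.2,"rx":0,"ry":0,"rz":0,"claw":0.65},{"dx":0,"dy":0,"dz":0.2,"rx":0,"ry":0,"rz":0,"claw":0.65},{"dx":0,"dy":0,"dz":0.11,"rx":0,"ry":0,"rz":0,"claw":0.65},{"dx":0,"dy":0,"dz":0,"rx":0,"ry":0,"rz":0,"claw":0.65},{"dx":0,"dy":0,"dz":0,"rx":0,"ry":0,"rz":0,"claw":1},{"dx":0,"dy":0,"dz":0,"rx":0,"ry":0,"rz":0,"claw":1},{"dx":0,"dy":0,"dz":0,"rx":0,"ry":0,"rz":0,"claw":1},{"dx":0,"dy":0,"dz":0,"rx":0,"ry":0,"rz":0,"claw":1}], grip_force=12)

```text
time_s: 45.4
ee_pos: [0.5495, -0.2043, 0.0455]
eef_rot: [3.139, 0.002, 2.497]
force: [4.3, 6.3, 1.6]
grip_width: 0.0139
grip_force: 12.0
```

```bash
python3 -c "
from go import go;go(.5487,-.2042,.045)"
```

```text
tcp [ 0.5495 -0.2043  0.0455] rot [3.139e+00 2.000e-03 2.497e+00] F [4.3 6.3 1.6] tool shift/0.1: [ 0.007 -0.004  0.005]
```

step_arm(plan=[{"dx":0,"dy":0.008,"dz":0,"rx":0,"ry":0,"rz":0.086,"claw":1},{"dx":0,"dy":0,"dz":0,"rx":0,"ry":0,"rz":0.086,"claw":1},{"dx":0,"dy":0,"dz":0,"rx":0,"ry":0,"rz":0.086,"claw":1},{"dx":0,"dy":0,"dz":0,"rx":0,"ry":0,"rz":0.086,"claw":1},{"dx":0,"dy":0,"dz":0,"rx":0,"ry":0,"rz":0.086,"claw":1},{"dx":0,"dy":0,"dz":0,"rx":0,"ry":0,"rz":0.086,"claw":1},{"dx":0,"dy":0,"dz":0,"rx":0,"ry":0,"rz":0.086,"claw":1},{"dx":0,"dy":0,"dz":0,"rx":0,"ry":0,"rz":0.084,"claw":1},{"dx":0,"dy":0,"dz":0,"rx":0,"ry":0,"rz":0,"claw":1},{"dx":0,"dy":0,"dz":0,"rx":0,"ry":0,"rz":0,"claw":1}])

```text
time_s: 46.4
ee_pos: [0.549, -0.2044, 0.0455]
eef_rot: [3.141, 0.0, 1.42]
force: [-2.9, 1.1, 6.5]
grip_width: 0.0141
grip_force: 12.0
```

Release, rise, and verify the pointer from above.

step_arm(plan=[{"dx":0,"dy":0,"dz":0,"rx":0,"ry":0,"rz":0,"claw":0.65},{"dx":0,"dy":0,"dz":0,"rx":0,"ry":0,"rz":0,"claw":0.65},{"dx":0,"dy":0,"dz":0,"rx":0,"ry":0,"rz":0,"claw":0.65},{"dx":0,"dy":0,"dz":-0.2,"rx":0,"ry":0,"rz":0,"claw":0.65},{"dx":0,"dy":0,"dz":-0.4,"rx":0,"ry":0,"rz":0,"claw":0.65},{"dx":0,"dy":0,"dz":-0.4,"rx":0,"ry":0,"rz":0,"claw":0.65},{"dx":0,"dy":0,"dz":-0.4,"rx":0,"ry":0,"rz":0,"claw":0.65},{"dx":0,"dy":0,"dz":-0.2,"rx":0,"ry":0,"rz":0,"claw":0.65},{"dx":0,"dy":0,"dz":0,"rx":0,"ry":0,"rz":0,"claw":0.65},{"dx":0,"dy":0,"dz":0,"rx":0,"ry":0,"rz":0,"claw":0.65}])

```text
time_s: 47.4
ee_pos: [0.5485, -0.2043, 0.2035]
eef_rot: [-3.141, -0.0, 1.42]
force: [-0.5, -0.4, 0.1]
grip_width: 0.0329
grip_force: 0.0
```

```bash
python3 -c "
from knob import *
o,q,W=knob(np.array([.5487,-.2042]))
z=W[...,2];im=q['img'].astype(int)
r=np.hypot(W[...,0]-.5487,W[...,1]+.2042)
m=(r>.046)&(r<.068)&(z>.054)&(z<.064)&(im.max(2)<90);print('mark',m.sum(),W[m].mean(0),cv2.minAreaRect(W[m][:,:2].astype('f')*1000)); d=W[m].mean(0)[:2]-[.5487,-.2042];print(np.degrees(np.arctan2(d[1],d[0])))
L=(z>.085)&(z<.13)&(W[...,1]<-.28)&(W[...,1]>-.4)&(W[...,0]>.45);print('lever',L.sum(),W[L].mean(0) if L.any() else '',W[L].max(0) if L.any() else '')"
```

```text
47.4 [ 0.54849641 -0.20433191  0.2035493 ]
bar 294 66 ((548.896240234375, -202.8809814453125), (33.81871795654297, 13.14615249633789), 81.48487091064453) 0.05411197872757041
white dir 77.55481182338428 line fit [ 0.55060565 -0.19489143  0.05475202]
well 36 (array([ 0.54875867, -0.20388213]), np.float64(0.043579541656433324))
mark 0 [nan nan nan] ((0.0, 0.0), (0.0, 0.0), 0.0)
nan
lever 166 [ 0.50856846 -0.3427269   0.10941829] [ 0.51609451 -0.33512932  0.11202916]<string>:6: RuntimeWarning: Mean of empty slice.
  ret = um.true_divide(
```

The bar lies at 81.5°, matching the box's y direction of 81.3°, so the knob faces the mark. Now the lever: close the fingers, go to its -x side, and push along box +x, which is tool +y here.

step_arm(plan=[{"dx":-0.337,"dy":-0.143,"dz":0,"rx":0,"ry":0,"rz":0,"claw":1},{"dx":-0.337,"dy":-0.143,"dz":0,"rx":0,"ry":0,"rz":0,"claw":1},{"dx":-0.337,"dy":-0.143,"dz":0,"rx":0,"ry":0,"rz":0,"claw":1},{"dx":-0.337,"dy":-0.143,"dz":0,"rx":0,"ry":0,"rz":0,"claw":1},{"dx":0,"dy":0,"dz":0,"rx":0,"ry":0,"rz":0,"claw":1},{"dx":0,"dy":0,"dz":0.3,"rx":0,"ry":0,"rz":0,"claw":1},{"dx":0,"dy":0,"dz":0.35,"rx":0,"ry":0,"rz":0,"claw":1},{"dx":0,"dy":0,"dz":0.26,"rx":0,"ry":0,"rz":0,"claw":1},{"dx":0,"dy":0,"dz":0,"rx":0,"ry":0,"rz":0,"claw":1}])

```text
time_s: 48.35
ee_pos: [0.4705, -0.3272, 0.1087]
eef_rot: [-3.135, -0.004, 1.42]
force: [0.6, 0.3, 1.0]
grip_width: 0.0007
grip_force: 0.0
```

```bash
python3 -c "
from go import go;go(.5302,-.3379,.112)"
```

```text
tcp [ 0.4705 -0.3272  0.1087] rot [-3.135 -0.004  1.42 ] F [0.6 0.3 1. ] tool shift/0.1: [-0.016  0.606 -0.037]
```

Push about 55 mm in gentle steps, then look at the force.

step_arm(plan=[{"dx":-0.005,"dy":0.1,"dz":-0.03,"rx":0,"ry":0,"rz":0,"claw":1},{"dx":-0.003,"dy":0.1,"dz":0,"rx":0,"ry":0,"rz":0,"claw":1},{"dx":-0.003,"dy":0.08,"dz":0,"rx":0,"ry":0,"rz":0,"claw":1},{"dx":-0.003,"dy":0.08,"dz":0,"rx":0,"ry":0,"rz":0,"claw":1},{"dx":-0.002,"dy":0.08,"dz":0,"rx":0,"ry":0,"rz":0,"claw":1},{"dx":0,"dy":0.08,"dz":0,"rx":0,"ry":0,"rz":0,"claw":1},{"dx":0,"dy":0.04,"dz":0,"rx":0,"ry":0,"rz":0,"claw":1},{"dx":0,"dy":0,"dz":0,"rx":0,"ry":0,"rz":0,"claw":1}])

```text
time_s: 49.15
ee_pos: [0.5284, -0.3392, 0.1179]
eef_rot: [3.139, 0.001, 1.421]
force: [0.1, -0.3, 3.4]
grip_width: 0.0007
grip_force: 1.1
```

```bash
python3 -c "
from go import go;go(.5302,-.3379,.112)"
```

```text
tcp [ 0.5284 -0.3392  0.1179] rot [3.139e+00 1.000e-03 1.421e+00] F [ 0.1 -0.3  3.4] tool shift/0.1: [0.016 0.016 0.059]
```

step_arm(plan=[{"dx":0.005,"dy":0.03,"dz":0,"rx":0,"ry":0,"rz":0,"claw":1},{"dx":0,"dy":0.03,"dz":0,"rx":0,"ry":0,"rz":0,"claw":1},{"dx":0,"dy":0,"dz":0,"rx":0,"ry":0,"rz":0,"claw":1}])

```text
time_s: 49.45
ee_pos: [0.533, -0.3395, 0.1165]
eef_rot: [-3.14, -0.0, 1.42]
force: [-5.1, -0.3, 5.4]
grip_width: 0.0005
grip_force: 3.5
```

```bash
python3 - <<'E'
from h import *
from station import viewer,telemetry
print(telemetry.get_obs()['force'],telemetry.get_obs()['ee_pos'])
B=np.array([.988,-.152]);Y=np.array([.152,.988]);p=np.array([.5282,-.3376])
for n in('top','scene'):
    q=viewer.camera(n);W=cloud(q);im=q['img'].max(2)
    s=(W[...,:2]-p)@B;t=(W[...,:2]-p)@Y
    m=(abs(s)<.05)&(abs(t)<.03)&(W[...,2]>.07)&(W[...,2]<.118)&(im<90)
    print(n,m.sum(),'along mean %.4f range'%s[m].mean(),np.percentile(s[m],[3,97]),'z',np.percentile(W[m][:,2],[3,97]))
E
```

```text
[-5.1024982  -0.31549846  5.39489652] [ 0.53297279 -0.33948918  0.11646933]
top 47 along mean 0.0198 range [0.00516318 0.02742995] z [0.08685892 0.11331627]
scene 94 along mean 0.0249 range [0.01126533 0.0303079 ] z [0.07460735 0.11110864]
```

step_arm(plan=[{"dx":0,"dy":0.025,"dz":0,"rx":0,"ry":0,"rz":0,"claw":1},{"dx":0,"dy":0.025,"dz":0,"rx":0,"ry":0,"rz":0,"claw":1},{"dx":0,"dy":0,"dz":0,"rx":0,"ry":0,"rz":0,"claw":1}])

```text
time_s: 49.85
ee_pos: [0.5338, -0.3397, 0.1162]
eef_rot: [-3.129, -0.002, 1.419]
force: [-40.2, 8.5, 23.0]
grip_width: 0.0004
grip_force: 22.3
```

It is hard against the stop. Back off and rise.

step_arm(plan=[{"dx":0,"dy":-0.08,"dz":0,"rx":0,"ry":0,"rz":0,"claw":1},{"dx":0,"dy":-0.15,"dz":0,"rx":0,"ry":0,"rz":0,"claw":1},{"dx":0,"dy":-0.15,"dz":-0.1,"rx":0,"ry":0,"rz":0,"claw":1},{"dx":0,"dy":0,"dz":-0.35,"rx":0,"ry":0,"rz":0,"claw":1},{"dx":0,"dy":-0.35,"dz":-0.4,"rx":0,"ry":0,"rz":0,"claw":1},{"dx":-0.2,"dy":-0.4,"dz":-0.3,"rx":0,"ry":0,"rz":0,"claw":1},{"dx":0,"dy":0,"dz":0,"rx":0,"ry":0,"rz":0,"claw":1}])

```text
time_s: 50.55
ee_pos: [0.4267, -0.3439, 0.2309]
eef_rot: [3.137, 0.003, 1.418]
force: [-0.0, -0.1, -1.0]
grip_width: 0.0007
grip_force: 0.0
```

```bash
python3 - <<'E'
from h import *
from station import viewer,telemetry
print(telemetry.get_obs()['force'],telemetry.get_obs()['ee_pos'],telemetry.get_obs()['time_s'])
B=np.array([.988,-.152]);Y=np.array([.152,.988]);p=np.array([.5282,-.3376]);c=np.array([.539,.0335])
for n in('top','scene'):
    q=viewer.camera(n);W=cloud(q);im=q['img'].max(2)
    s=(W[...,:2]-p)@B;t=(W[...,:2]-p)@Y
    m=(abs(s)<.05)&(abs(t)<.03)&(W[...,2]>.085)&(W[...,2]<.118)
    print(n,m.sum(),'along mean %.4f range'%s[m].mean(),np.percentile(s[m],[3,97]),'z',np.percentile(W[m][:,2],[3,97]))
    m=(abs(W[...,0]-.53)<.06)&(abs(W[...,1]-.37)<.06)&(W[...,2]>.145)&(W[...,2]<.165);print('sticktop',m.sum(),W[m].mean(0))
    r=np.hypot(W[...,0]-c[0],W[...,1]-c[1]);m=(q['img'].min(2)>120)&(W[...,2]>.07)&(W[...,2]<.09)&(r<.085)&(r>.021)
    k,l,st,ce=cv2.connectedComponentsWithStats(m.astype('u1'))
    print([(int(np.degrees(np.arctan2(*(W[l==j].mean(0)[:2]-c)[::-1])))%360,st[j,4]) for j in range(1,k) if st[j,4]>8])
    cv2.imwrite(f'pics/end_{n}.png',cv2.resize(q['img'][110:340,140:500],(720,460))[:,:,::-1])
    if n=='top':
        for nm,px in dict(tin=(282,264),loupe=(369,258),block=(380,140)).items(): print(nm,W[px[1],px[0]].round(3))
E
```

```text
[-0.00732517 -0.10890055 -1.01444823] [ 0.42672893 -0.34387923  0.23093782] 50.55
top 105 along mean 0.0186 range [0.00771008 0.02832929] z [0.08716566 0.11209514]
sticktop 76 [0.53121605 0.37022221 0.15293465]
[(3, np.int32(65)), (293, np.int32(187)), (65, np.int32(125)), (119, np.int32(58))]
tin [0.398 0.163 0.045]
loupe [ 0.408 -0.077  0.041]
block [ 0.741 -0.121  0.021]
scene 111 along mean 0.0251 range [0.01728548 0.02994974] z [0.09854121 0.11128214]
sticktop 44 [0.53257265 0.36788154 0.15066688]
[(119, np.int32(55)), (60, np.int32(111)), (269, np.int32(13)), (3, np.int32(9))]
```

View pics/end_top.png

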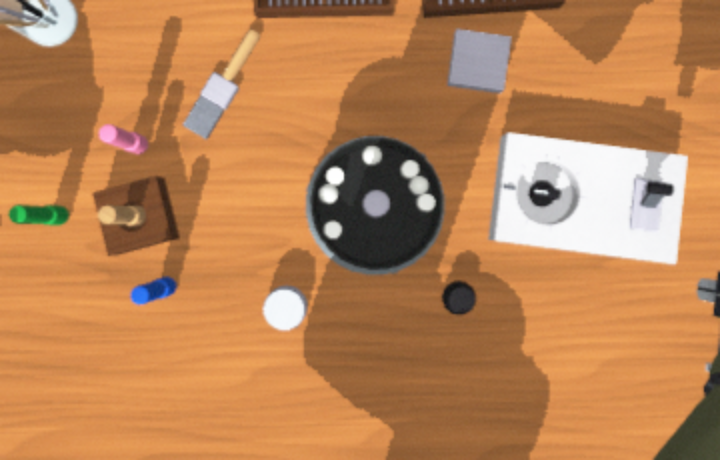

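The picture shows the stick upright in its stand (120,215), the knob pointer facing the mark (508,187), the lever over at (657,190), all seven pellets in the bowl, and the other things in place.

```bash
python3 -c "
from station import hand_in;print(hand_in())"
```

```text
the job is handed in; nothing more can be done
None
```

The job is done and handed in at about 51 s: all seven pellets stirred at least 40 mm from their starts by my camera measurements and still in the bowl, stick upright in its stand, knob pointer within a degree of the mark, lever pushed to its far stop; the bench items I checked have not moved.

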